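# Dial the hold code and load the pedal-lid chill box

### The job

With the chill box still shut, dial the hold code 3-7-5 on the thumbwheel bank (left to right as seen from the robot, each digit squarely uppermost). Then push the pedal fully down so that the lid rises, stand every yellow-lidded steel tub upright on the floor of the box, and ease the pedal gently all the way back up so that the lid shuts over them. The code must still be set at the end; leave the jar, bowl, bottle, can and cup standing where they are.

Things in the scene. Friction and masses are not known exactly. Their poses are not given: they have to be found in the camera images.
- box: White open-topped chill box fixed to the counter, outer 210 (box x) x 190 (box y) x 85 mm high; walls 10 mm, inside 190 x 170 mm, inner floor 20 mm above the counter (65 mm deep). Origin: centre of its underside on the counter; z up. Its lid is hinged along the rim of its +y side; the pedal is on its -y side.
- lid (a joint): White lid, 210 x 190 x 12 mm, hinged on the box's +y rim (85 mm up, box y = +95 mm). 0 = shut, grows as it rises, 1.75 rad = fully open: it then stands 190 mm up along the box's +y side, leaning back 10 degrees (keep the gripper's body clear of it). Linked to the pedal: lid angle = 3.5 x pedal angle.
- pedal (a joint): Pedal lever reaching 110 mm out to box -y from a pivot line along box x (box y = -95 mm, 70 mm up); two side arms and an end bar. 0 = fully up (lid shut, slopes 0.25 rad above level), 0.5 rad = fully down (lid open, 0.25 rad below level). No spring: stiff friction, it stays where left. Pressing the bar takes about 5 to 11 N, pulling it up 2 to 9 N.
- pedal_bar (a point): Middle of the pedal's round bar (16 mm diameter, black, red in the middle 50 mm; 92 mm free between the arms, lying along box x). It can be pushed down from above, or pinched from above across box y; about 97 mm above the counter when up, 43 mm when down.
- bank: Grey thumbwheel bank fixed to the counter, 130 (x) x 155 (y) x 54 mm high; origin: centre of its underside, z up, +x away from the robot. Three digit wheels stand half out of its top, each with ten coloured rim facets; the uppermost is the digit set: 0 black, 1 brown, 2 red, 3 orange, 4 yellow, 5 green, 6 blue, 7 violet, 8 grey, 9 white.
- wheel_hundreds (a joint): hundreds wheel, left (+y of the bank) from the robot: upright disc, 72 mm diameter, 12 mm thick, axle along bank y, 46 mm from its neighbour. Value = digit x 0.6283 rad; grows as the wheel's top moves to bank +x. Stops just below 0 and just above 9, no clicks; friction 0.06 N m holds it. Pinch its flat sides lightly from above, only the top 8 mm (a deep, firm pinch resists turning between the pads), and swing round the axle; it slips, so check and repeat.
- axle_hundreds (a point): Centre of the hundreds wheel on its axle, 60 mm above the counter (6 mm above the housing top); the wheel's top is 36 mm above this point.
- wheel_tens (a joint): tens wheel, middle from the robot: upright disc, 72 mm diameter, 12 mm thick, axle along bank y, 46 mm from its neighbour. Value = digit x 0.6283 rad; grows as the wheel's top moves to bank +x. Stops just below 0 and just above 9, no clicks; friction 0.06 N m holds it. Pinch its flat sides lightly from above, only the top 8 mm (a deep, firm pinch resists turning between the pads), and swing round the axle; it slips, so check and repeat.
- axle_tens (a point): Centre of the tens wheel on its axle, 60 mm above the counter (6 mm above the housing top); the wheel's top is 36 mm above this point.
- wheel_units (a joint): units wheel, right (-y of the bank) from the robot: upright disc, 72 mm diameter, 12 mm thick, axle along bank y, 46 mm from its neighbour. Value = digit x 0.6283 rad; grows as the wheel's top moves to bank +x. Stops just below 0 and just above 9, no clicks; friction 0.06 N m holds it. Pinch its flat sides lightly from above, only the top 8 mm (a deep, firm pinch resists turning between the pads), and swing round the axle; it slips, so check and repeat.
- axle_units (a point): Centre of the units wheel on its axle, 60 mm above the counter (6 mm above the housing top); the wheel's top is 36 mm above this point.
- tub1: Lidded round steel tub with a yellow lid, 48 mm diameter, 50 mm high, about 0.16 kg; origin: centre of its underside, z up. May be absent (None).
- tub2: Lidded round steel tub with a yellow lid, 48 mm diameter, 50 mm high, about 0.16 kg; origin: centre of its underside, z up. May be absent (None).
- tub3: Lidded round steel tub with a yellow lid, 48 mm diameter, 50 mm high, about 0.16 kg; origin: centre of its underside, z up. May be absent (None).
- tub4: Lidded round steel tub with a yellow lid, 48 mm diameter, 50 mm high, about 0.16 kg; origin: centre of its underside, z up. May be absent (None).
- spice_jar: Bystander: small jar with a red cap, 40 mm diameter, 62 mm high, standing among the tubs; not to be loaded. Origin: centre of its underside.
- batter_bowl: Bystander: steel bowl, 150 mm wide, 65 mm high, beyond the work area. Origin: centre of its underside.
- syrup: Bystander: bottle with green cap, 60 mm diameter, 150 mm high, beyond the work area. Origin: centre of its underside.
- tin: Bystander: can, 66 mm diameter, 75 mm high, beyond the work area. Origin: centre of its underside.
- cup: Bystander: steel cup, 70 mm diameter, 70 mm high, beyond the work area. Origin: centre of its underside.
Not all that is in view belongs to the job. Leave any purple look-alike of the tub2 alone.

How it is judged:
On the way, in this order (a step that is already met when the one before it is completed fails the run):
1. the three wheels read 3-7-5 while the lid is still shut (value of joint wheel_hundreds between 1.685 and 2.085 rad and value of joint wheel_tens between 4.1982 and 4.5982 rad and value of joint wheel_units between 2.9416 and 3.3416 rad and value of joint lid below 0.2 rad), for 0.2 s.
2. the pedal is pushed down and the lid stands open (value of joint pedal above 0.43 rad and value of joint lid above 1.45 rad), for 0.2 s.
3. every tub present stands upright on the floor of the open box (x of tub1 in the frame of box between -0.09 and 0.09 m and y of tub1 in the frame of box between -0.08 and 0.08 m and z of tub1 in the frame of box between 0.01 and 0.03 m and angle between each of tub1, tub2, tub3, tub4's own z axis and vertical below 0.2 rad and x of tub2 in the frame of box between -0.09 and 0.09 m and y of tub2 in the frame of box between -0.08 and 0.08 m and z of tub2 in the frame of box between 0.01 and 0.03 m and x of tub3 in the frame of box between -0.09 and 0.09 m and y of tub3 in the frame of box between -0.08 and 0.08 m and z of tub3 in the frame of box between 0.01 and 0.03 m and x of tub4 in the frame of box between -0.09 and 0.09 m and y of tub4 in the frame of box between -0.08 and 0.08 m and z of tub4 in the frame of box between 0.01 and 0.03 m and value of joint lid above 1.2 rad), for 0.2 s.
4. the pedal is back up and the lid shut over the tubs (value of joint pedal below 0.03 rad and value of joint lid below 0.1 rad and x of tub1 in the frame of box between -0.09 and 0.09 m and y of tub1 in the frame of box between -0.08 and 0.08 m and z of tub1 in the frame of box between 0.01 and 0.03 m and angle between each of tub1, tub2, tub3, tub4's own z axis and vertical below 0.2 rad and x of tub2 in the frame of box between -0.09 and 0.09 m and y of tub2 in the frame of box between -0.08 and 0.08 m and z of tub2 in the frame of box between 0.01 and 0.03 m and x of tub3 in the frame of box between -0.09 and 0.09 m and y of tub3 in the frame of box between -0.08 and 0.08 m and z of tub3 in the frame of box between 0.01 and 0.03 m and x of tub4 in the frame of box between -0.09 and 0.09 m and y of tub4 in the frame of box between -0.08 and 0.08 m and z of tub4 in the frame of box between 0.01 and 0.03 m), for 0.2 s.
At the end, for the whole second after the job is handed in: Wheels read 3, 7, 5 (each within 0.2 rad of its digit, i.e. 1.885, 4.398, 3.142 rad); pedal fully up (below 0.03 rad) and lid shut (below 0.1 rad); every tub present upright (tilt below 0.2 rad), at rest on the inner floor of the box (all of step 4 and value of joint wheel_hundreds between 1.685 and 2.085 rad and value of joint wheel_tens between 4.1982 and 4.5982 rad and value of joint wheel_units between 2.9416 and 3.3416 rad and linear speed of each of tub1, tub2, tub3, tub4 below 0.03 m/s); the robot touches nothing.
It fails at once if the pedal is let fly or yanked up instead of eased (faster than 1.5 rad/s, about 0.16 m/s at the bar) (velocity of joint pedal below -1.5 rad/s).
It fails at once if a bystander (jar, bowl, bottle, can, cup) is tipped over or shifted more than 5 cm (distance of any of spice_jar, batter_bowl, syrup, tin, cup from where it was at the start of the episode above 0.05 m or angle between any of spice_jar, batter_bowl, syrup, tin, cup's own z axis and vertical above 0.6 rad).
Of tub1, tub2, tub3, tub4 only 2 to 4 are there at a start; the rules pass over those that are not, and their reading is None.
At some moment in a run one of tub1, tub2, tub3, tub4 may be knocked a few centimetres aside while the robot is not near it.
Once in a run the grip may slacken for a moment while it holds something.
It also fails if it takes over 210 s, if anything falls off the work surface, if the arm or the gripper's body presses on something with over 40 N, if the wrist force passes 120 N, or if a joint passes its speed limit or range.

### The arm

A 7-joint arm with a two-finger parallel gripper is mounted at the origin on the work surface. World frame = base frame: x ahead of the robot, y to its left, z up, the work surface at z = 0. Lengths are in m, angles in rad, forces in N, time in s.
With the tool pointing down it reaches from about 0.425 to 0.875 m from the base axis. Payload 4.7 kg.
Tool frame: the origin (TCP) lies between the finger pads; the fingertips stand 14 mm ahead of it and the grasp point (between the pads) lies 5 mm behind it; z points along the fingers, y is the line along which they close (so a half turn about z gives the same grasp; the last joint's range is limited). The gripper opens to 87 mm and grips with 3 to 60 N. Pads are 19 mm wide; open, the fingers measure 117 mm over their backs; the gripper's body (75 mm by 190 mm) begins 51 mm behind the grasp point.
Start: joints at [1.267, 0.321, -0.07, 1.45, 0.023, 1.371, -0.057], TCP at [0.203, -0.617, 0.237] pointing down, gripper open.
Joint ranges: [-2.86, 2.86], [-0.3, 2.09], [-1.38, 1.24], [0.06, 2.45], [-1.56, 4.7], [0.09, 2.05], [-2.69, 2.69]. Speed limits (rad/s): [2.57, 2.57, 3.14, 3.14, 3.14, 3.14, 3.14].

### API

Orientations are given as a rotation vector (axis times angle).
In Python, from bench import ctrl gives the robot as it stands.
- The arm moves only by the tool step_arm, never from a script. Its argument "commands" is a list of rows, each an object with "travel": the shift along the tool's x, y, z in m, a list of three; "turn": the turn, a rotation vector about the tool's x, y, z in degrees, a list of three. A call has 1 to 5 rows; each row is the pose to reach, as a shift and turn from the pose commanded when the call began, along the tool's axes at that moment; what a row does not reach only later rows make up. A row lasts 1/10 s, in which the tool goes at most 50 mm and 8.59 degrees, less where a joint would pass 70% of its speed; a pose out of reach is approached as far as the arm can. A call with a gripper value outside its range is refused whole. "gripper" is the opening, from 0 (shut) to 1 (fully open), set as the call begins (left out, the last holds). The fingers move at their own pace and stop on an object; "force" is the grip in N (left out, the last holds). Time passes only in rows, so rows that repeat a pose let the fingers close. It gives the time, the measured TCP pose, the force, the opening and the grip force at its end, in the units of the state.
- ctrl.get_state(): the state, without advancing time (a new reading comes with each control period).
- ctrl.get_image(name): name is "side" or "top"; returns the picture (480x640x3 uint8, red, green, blue); there is no depth.
- ctrl.camera_model(name): a dict with "fx", "fy", "cx", "cy" (pixels), "R" (3x3) and "t" (3): a world point X has camera coordinates R X + t. Camera axes: x right, y down, z forward; pixel columns grow to the right and rows downward; lengths in m; the calibration is good to about 2 mm. A picture is of the moment at which its call begins. camera_model takes no time and is no camera call.
- ctrl.close_job(): hands the job in; it is judged then, once.
The state is a dict: "time": time; "joint_positions": joint angles; "qd": joint speeds; "joint_torque": joint torques, N m; "position": TCP position; "tool_rot": TCP orientation; "ft_force": force on the tool from outside, world axes, zero at the start; "torque": the same for the moment, N m; "grip_width": opening from 0.0 (shut) to 1.0 (fully open); "grip_force": force on a finger pad.
Only numpy, scipy, OpenCV 4.12 (cv2) and the standard library are available. Lean on these libraries where they do the work, as an engineer would, in place of code of your own. Each camera call takes 0.05 s, during which the arm holds its last target. There are 200 camera calls.

## Working session

There is one attempt and no reset: what is moved stays moved. The work goes in short steps, Python scripts to look and compute and a tool call to move; the robot and the scene stay as the last step left them, time stands still between calls to the robot, and variables do not carry over. Pictures are saved under pics/ and viewed, at most 14 in all, crops included, and the job is handed in when it is done.

Besides the shell and the picture viewer there is one more tool, called after ">>>" as name([rows], argument=value, ...), one row to a line, values as JSON. step_arm: Moves the arm, as the interface text tells. Its arguments: {"type":"object","properties":{"commands":{"type":"array"},"gripper":{"type":"number"},"force":{"type":"number"}},"required":["commands"]}

```bash
mkdir -p pics; ls; python3 - <<'E'
from bench import ctrl
import cv2
s=ctrl.get_state();print({k:s[k] for k in('time','position','tool_rot','grip_width','joint_positions')})
for n in('top','side'):
    cv2.imwrite(f'pics/{n}0.png',ctrl.get_image(n)[:,:,::-1]);print(ctrl.camera_model(n))
E
```

```text
pics
{'time': 0.0, 'position': array([ 0.20289287, -0.61697444,  0.23548731]), 'tool_rot': array([-3.10021731e+00, -4.96841814e-01,  6.62257254e-04]), 'grip_width': 1.0001549738099647, 'joint_positions': array([ 1.26709642,  0.32178703, -0.07008864,  1.45167017,  0.02263298,
        1.37078635, -0.05692251])}
{'fx': 551.8864276128011, 'fy': 551.8864276128011, 'cx': 311.6001072671097, 'cy': 241.0123840366809, 'R': array([[ 1.75026627e-02, -9.99845226e-01,  1.78330124e-03],
       [-9.94483929e-01, -1.75932385e-02, -1.03403059e-01],
       [ 1.03418429e-01,  3.63644437e-05, -9.94637938e-01]]), 't': array([0.0126575 , 0.64366276, 1.29216959])}
{'fx': 460.37620456908354, 'fy': 460.37620456908354, 'cx': 315.19355409336197, 'cy': 236.4347333090143, 'R': array([[-0.7439412 , -0.66793527,  0.02034623],
       [-0.50298567,  0.53965675, -0.67511185],
       [ 0.43995104, -0.51247738, -0.73743476]]), 't': array([0.46630347, 0.35140387, 0.84504663])}
```

View pics/top0.png

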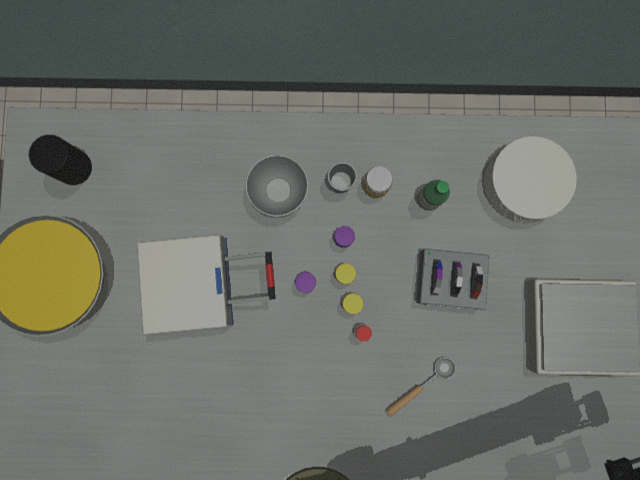

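View pics/side0.png

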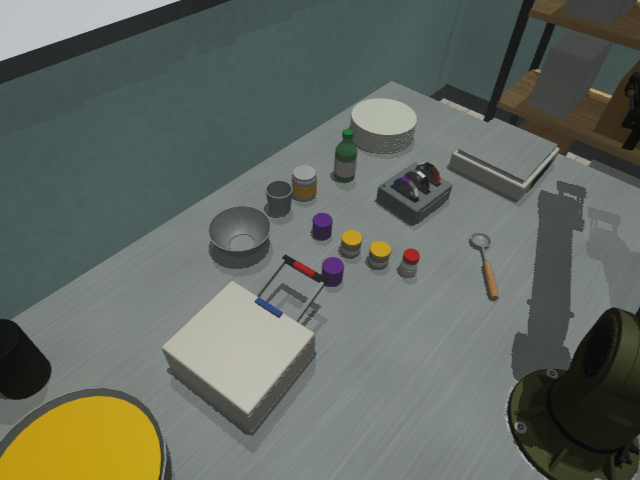

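The top view shows two yellow tubs at (345,273) and (352,303), with the jar at (363,333). The box is at (185,285), its pedal bar at (270,275), and the bank at (453,279). The side view shows the tubs at (351,240) and (380,249).

```bash
cat > h.py <<'E'
from bench import ctrl
import cv2, numpy as np
from scipy.optimize import least_squares
M={n:ctrl.camera_model(n) for n in('top','side')}
def proj(n,X):
    m=M[n];c=np.atleast_2d(X)@m['R'].T+m['t'];return c[:,:2]/c[:,2:]*m['fx']+[m['cx'],m['cy']]
def tri(a,b):
    r=least_squares(lambda X:np.r_[proj('top',X)[0]-a,proj('side',X)[0]-b],[.6,0,.05]);return r.x,np.abs(r.fun).max()
def onz(n,p,z):
    m=M[n];d=m['R'].T@np.array([(p[0]-m['cx'])/m['fx'],(p[1]-m['cy'])/m['fx'],1]);c=-m['R'].T@m['t'];return c+d*(z-c[2])/d[2]
def blobs(im,h0,h1,smin=150,vmin=60,amin=40):
    h=cv2.cvtColor(im,cv2.COLOR_RGB2HSV);m=cv2.inRange(h,(h0,smin,vmin),(h1,255,255))
    n,_,st,c=cv2.connectedComponentsWithStats(m);return [(c[i].round(1),st[i,4]) for i in range(1,n) if st[i,4]>amin]
def tool_delta(Xw,s=None):
    "world shift -> tool axes"
    from scipy.spatial.transform import Rotation as R
    s=s or ctrl.get_state();return R.from_rotvec(s['tool_rot']).inv().apply(Xw)
E
python3 - <<'E'
from h import *
t=cv2.imread('pics/top0.png')[:,:,::-1];s=cv2.imread('pics/side0.png')[:,:,::-1]
for n,i in(('top',t),('side',s)):
    print(n,'Y',blobs(i,20,32),'R',blobs(i,0,6),blobs(i,174,180))
a=cv2.resize(t[240:315,410:495],None,fx=5,fy=5,interpolation=2);b=cv2.resize(s[150:225,370:455],None,fx=5,fy=5,interpolation=2)
c=cv2.resize(t[225:345,130:290],None,fx=2.3,fy=2.3,interpolation=2);d=cv2.resize(s[240:430,155:335],None,fx=1.5,fy=1.2)
im=np.zeros((600,800,3),np.uint8);im[:375,:400]=a[:,:400];im[:375,400:]=b[:,:400]
cv2.imwrite('pics/bank0.png',im[:375,:,::-1])
E
```

```text
top Y [(array([ 47., 275.]), np.int32(9164))] R [(array([269.7, 275.2]), np.int32(127)), (array([363.3, 332.8]), np.int32(171))] []
side Y [(array([304.1, 191.3]), np.int32(195)), (array([351.4, 237.9]), np.int32(264)), (array([379.7, 249.2]), np.int32(283)), (array([ 85.6, 443.8]), np.int32(10796))] R [(array([411.2, 254.6]), np.int32(150)), (array([303.2, 268.4]), np.int32(152))] []
```

View pics/bank0.png

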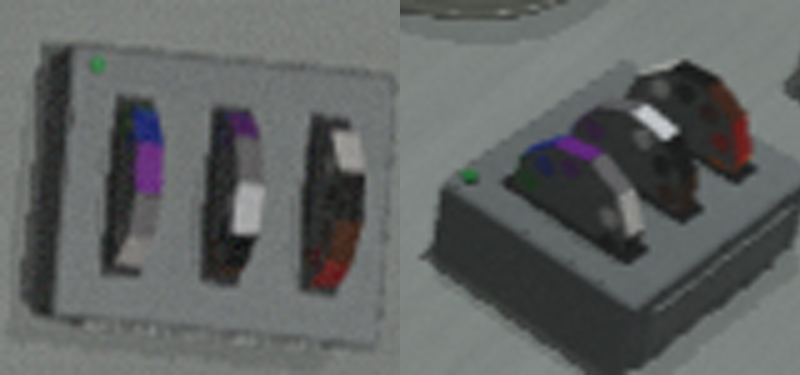

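The crop reads roughly as follows. Hundreds is near 7 (violet on top), tens is between 8 and 9 (white just nearer the robot than the top), and units is between 0 and 1 (black on top, brown next). Next I'll measure all the geometry.

```bash
python3 - <<'E'
from h import *
t=cv2.imread('pics/top0.png')[:,:,::-1];s=cv2.imread('pics/side0.png')[:,:,::-1]
T=[b for b in blobs(t,18,34,90,60,60) if b[0][0]>200];S=[b for b in blobs(s,18,34,150,60) if b[0][0]>320];print(T,S)
cap=blobs(t,0,6)[1][0],blobs(s,0,6)[0][0];bar=blobs(t,0,6)[0][0],blobs(s,0,6)[1][0]
print('cap',tri(*cap),'bar',tri(*bar))
for a in T:
  for b in S:
    x,r=tri(a[0],b[0]); 
    if r<3: print('tub',a[0],b[0],x.round(4),r.round(2))
# lid
g=cv2.cvtColor(t,cv2.COLOR_RGB2GRAY);m=((g>165)*255).astype(np.uint8);m[:, :120]=0;m[:,260:]=0;m[:200]=0
c=max(cv2.findContours(m,0,1)[0],key=cv2.contourArea);r=cv2.minAreaRect(c);P=cv2.boxPoints(r)
Q=np.array([onz('top',p,.097) for p in P]);print('lid',P.round(),Q.round(4),Q.mean(0),np.linalg.norm(np.diff(Q,axis=0),axis=1))
# bank
P=np.array([[424.4,249],[488.4,255.6],[485,309],[421,302.4]])
Q=np.array([onz('top',p,.054) for p in P]);print('bank',Q.round(4),Q.mean(0).round(4),np.linalg.norm(np.diff(Q,axis=0),axis=1).round(4))
m=Q.mean(0);u=(Q[0]-Q[1]+Q[3]-Q[2]);u/=np.linalg.norm(u);print('yaw',np.degrees(np.arctan2(-u[0],u[1])))
for k in(46,0,-46):
  X=m+u*k/1000;X[2]=.096;print(X.round(4),((proj('top',X)-[410,240])*5).round(),((proj('side',X)-[370,150])*5).round()+[400,0])
E
```

```text
[(array([371.2, 191.1]), np.int32(77)), (array([345.2, 273.3]), np.int32(339)), (array([352.5, 303.2]), np.int32(341))] [(array([351.4, 237.9]), np.int32(264)), (array([379.7, 249.2]), np.int32(283))]
cap (array([ 0.42823591, -0.09983876,  0.06108035]), np.float64(0.5055867043470812)) bar (array([0.55707023, 0.11762255, 0.10120565]), np.float64(0.12333301397893592))
tub [345.2 273.3] [351.4 237.9] [ 0.5658 -0.0572  0.0483] 0.41
tub [352.5 303.2] [379.7 249.2] [ 0.4959 -0.0752  0.0473] 0.41
lid [[224. 320.]
 [224. 320.]
 [224. 320.]
 [224. 320.]] [[0.4544 0.2181 0.097 ]
 [0.4544 0.2181 0.097 ]
 [0.4544 0.2181 0.097 ]
 [0.4544 0.2181 0.097 ]] [0.45444461 0.21806942 0.097     ] [0. 0. 0.]
bank [[ 0.6269 -0.2427  0.054 ]
 [ 0.614  -0.3936  0.054 ]
 [ 0.4887 -0.3837  0.054 ]
 [ 0.5014 -0.2343  0.054 ]] [ 0.5578 -0.3136  0.054 ] [0.1515 0.1256 0.15  ]
yaw -4.884840492682152
[ 0.5617 -0.2678  0.096 ] [[147. 181.]] [[581. 153.]]
[ 0.5578 -0.3136  0.096 ] [[247. 191.]] [[638. 114.]]
[ 0.5539 -0.3594  0.096 ] [[348. 201.]] [[693.  76.]]
```

```bash
cat >> h.py <<'E'
from scipy.spatial.transform import Rotation as Ro
def go(X,yaw):
    "total travel/turn (tool axes) to reach world TCP X pointing down, tool x at yaw deg from world x"
    s=ctrl.get_state();R0=Ro.from_rotvec(s['tool_rot']);Rt=Ro.from_euler('z',yaw,degrees=True)*Ro.from_rotvec([np.pi,0,0])
    d=R0.inv().apply(np.array(X)-s['position']);w=(R0.inv()*Rt).as_rotvec(degrees=True)
    print('t',s['time'],'pos',s['position'].round(4),'travel',d.round(4),'turn',w.round(2),'grip',round(s['grip_width'],3),'F',np.round(s['ft_force'],1))
E
python3 - <<'E'
from h import *
go([.5617,-.2678,.15],-4.9)
E
```

```text
t 0.1 pos [ 0.2029 -0.617   0.2356] travel [ 0.45   -0.2195  0.0859] turn [-0.09  0.03 23.11] grip 1.0 F [ 0.1 -0.1  0.6]
```

>>> step_arm([
  {"travel": [0.036,-0.0176,0.0069],"turn": [0,0,0]},
  {"travel": [0.072,-0.0351,0.0137],"turn": [0,0,0]},
  {"travel": [0.108,-0.0527,0.0206],"turn": [0,0,0]},
  {"travel": [0.144,-0.0702,0.0275],"turn": [0,0,0]},
  {"travel": [0.18,-0.0878,0.0344],"turn": [0,0,0]},
], gripper=0.35, force=6)

```text
time: 0.6
position: [0.3474, -0.4764, 0.2015]
tool_rot: [-3.102, -0.497, 0.001]
ft_force: [-0.1, -0.4, 0.9]
grip_width: 0.63
grip_force: 0.0
```

>>> step_arm([
  {"travel": [0.036,-0.0176,0.0069],"turn": [0,0,0]},
  {"travel": [0.072,-0.0351,0.0137],"turn": [0,0,0]},
  {"travel": [0.108,-0.0527,0.0206],"turn": [0,0,0]},
  {"travel": [0.144,-0.0702,0.0275],"turn": [0,0,0]},
  {"travel": [0.18,-0.0878,0.0344],"turn": [0,0,0]},
])

```text
time: 1.1
position: [0.4909, -0.3368, 0.1671]
tool_rot: [-3.102, -0.497, 0.001]
ft_force: [-0.1, -1.2, -0.3]
grip_width: 0.356
grip_force: 0.0
```

>>> step_arm([
  {"travel": [0.03,-0.015,0.006],"turn": [0,0,7]},
  {"travel": [0.06,-0.029,0.012],"turn": [0,0,14]},
  {"travel": [0.09,-0.044,0.017],"turn": [0,0,21]},
  {"travel": [0.09,-0.044,0.017],"turn": [0,0,23.1]},
  {"travel": [0.09,-0.044,0.017],"turn": [0,0,23.1]},
])

```text
time: 1.6
position: [0.5623, -0.2667, 0.1499]
tool_rot: [-3.138, 0.13, 0.002]
ft_force: [-0.8, -0.6, 0.2]
grip_width: 0.351
grip_force: 0.0
```

```bash
python3 - <<'E'
from h import *
go([.5617,-.2678,.102],-4.9)
E
```

```text
t 1.6 pos [ 0.5623 -0.2667  0.1499] travel [-0.0004  0.0011  0.0479] turn [-0.04  0.08  0.16] grip 0.351 F [-0.8 -0.6  0.2]
```

>>> step_arm([
  {"travel": [0,0.001,0.025],"turn": [0,0,0]},
  {"travel": [0,0.001,0.048],"turn": [0,0,0]},
  {"travel": [0,0.001,0.048],"turn": [0,0,0]},
])

```text
time: 1.9
position: [0.5584, -0.2696, 0.0992]
tool_rot: [-3.137, 0.136, 0.011]
ft_force: [-1.1, -0.2, 0.3]
grip_width: 0.35
grip_force: 0.0
```

>>> step_arm([
  {"travel": [0.0058,0,0.0004],"turn": [0,-8,0]},
  {"travel": [0.0116,0,0.0016],"turn": [0,-16,0]},
  {"travel": [0.0171,0,0.0036],"turn": [0,-24,0]},
  {"travel": [0.0223,0,0.0064],"turn": [0,-32,0]},
  {"travel": [0.027,0,0.0098],"turn": [0,-40,0]},
])

```text
time: 2.4
position: [0.5897, -0.2728, 0.0954]
tool_rot: [-2.922, 0.127, 1.066]
ft_force: [0.1, -0.7, 1.0]
grip_width: 0.348
grip_force: 0.0
```

>>> step_arm([
  {"travel": [0,0,0],"turn": [0,0,0]},
  {"travel": [0,0,0],"turn": [0,0,0]},
  {"travel": [0,0,0],"turn": [0,0,0]},
], gripper=0, force=8)

```text
time: 2.7
position: [0.5892, -0.2709, 0.0959]
tool_rot: [-2.922, 0.125, 1.056]
ft_force: [-2.5, 8.3, -4.6]
grip_width: 0.163
grip_force: 4.2
```

```bash
python3 - <<'E'
from h import *
print(ctrl.get_state()['joint_positions'].round(3))
go([.5617,-.2678,.102],-4.9)
E
```

```text
[ 0.408  0.946 -0.201  0.941  0.273  1.955 -1.413]
t 2.7 pos [ 0.5892 -0.2709  0.0959] travel [-0.0251 -0.0007  0.013 ] turn [-1.600e-01  3.972e+01 -1.000e-02] grip 0.163 F [-2.5  8.3 -4.6]
```

>>> step_arm([
  {"travel": [-0.0058,0,0.0004],"turn": [0,8,0]},
  {"travel": [-0.0116,0,0.0016],"turn": [0,16,0]},
  {"travel": [-0.0171,0,0.0036],"turn": [0,24,0]},
  {"travel": [-0.0223,0,0.0064],"turn": [0,32,0]},
  {"travel": [-0.027,0,0.0098],"turn": [0,40,0]},
])

```text
time: 3.2
position: [0.561, -0.2674, 0.1069]
tool_rot: [3.137, -0.134, 0.017]
ft_force: [2.9, 6.9, -10.7]
grip_width: 0.134
grip_force: 8.0
```

>>> step_arm([
  {"travel": [-0.0058,0,0.0004],"turn": [0,8,0]},
  {"travel": [-0.0116,0,0.0016],"turn": [0,16,0]},
  {"travel": [-0.0171,0,0.0036],"turn": [0,24,0]},
  {"travel": [-0.0223,0,0.0064],"turn": [0,32,0]},
  {"travel": [-0.027,0,0.0098],"turn": [0,40,0]},
])

```text
time: 3.7
position: [0.5398, -0.2652, 0.1012]
tool_rot: [2.981, -0.113, 0.925]
ft_force: [-0.3, -1.2, 1.4]
grip_width: 0.142
grip_force: 1.0
```

```bash
python3 - <<'E'
from h import *
print(ctrl.get_state()['joint_positions'].round(3))
go([.5617,-.2678,.102],-4.9)
i=ctrl.get_image('side');j=ctrl.get_image('top')
a=cv2.resize(j[230:325,400:500],None,fx=4,fy=4,interpolation=2);b=cv2.resize(i[130:225,360:460],None,fx=4,fy=4,interpolation=2)
cv2.imwrite('pics/w1.png',np.hstack([a,b])[:,:,::-1])
E
```

```text
[ 1.011  0.069 -0.444  2.188 -0.634  0.429 -0.55 ]
t 3.7 pos [ 0.5398 -0.2652  0.1012] travel [0.0186 0.001  0.0118] turn [ -0.41 -34.47   0.54] grip 0.142 F [-0.3 -1.2  1.4]
```

View pics/w1.png

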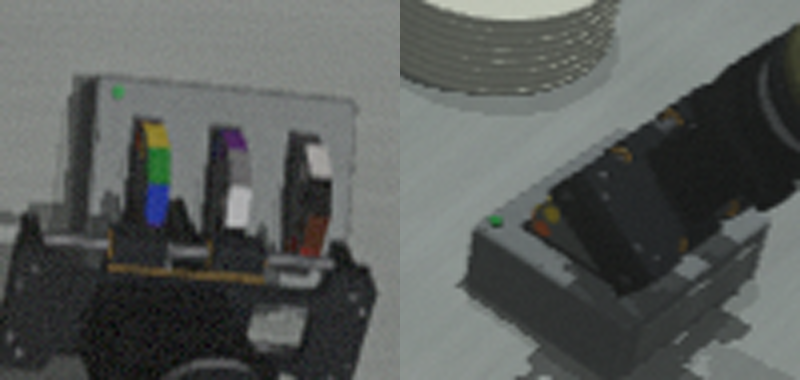

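The hundreds wheel went from about 7.3 to about 5.5 (green at crop (158,165), blue at (157,205)). I'll repeat the same stroke.

>>> step_arm([
  {"travel": [0,0,0],"turn": [0,0,0]},
  {"travel": [0,0,0],"turn": [0,0,0]},
], gripper=0.35)

```text
time: 4.0
position: [0.543, -0.2605, 0.0986]
tool_rot: [2.996, -0.107, 0.919]
ft_force: [1.3, -0.0, -0.3]
grip_width: 0.286
grip_force: 0.0
```

>>> step_arm([
  {"travel": [0.0058,0,0.0004],"turn": [0,-8,0]},
  {"travel": [0.0116,0,0.0016],"turn": [0,-16,0]},
  {"travel": [0.0171,0,0.0036],"turn": [0,-24,0]},
  {"travel": [0.0223,0,0.0064],"turn": [0,-32,0]},
  {"travel": [0.027,0,0.0098],"turn": [0,-40,0]},
])

```text
time: 4.5
position: [0.5721, -0.2627, 0.1057]
tool_rot: [-3.123, 0.105, 0.095]
ft_force: [0.1, -0.4, -0.5]
grip_width: 0.352
grip_force: 0.0
```

>>> step_arm([
  {"travel": [0.0058,0,0.0004],"turn": [0,-8,0]},
  {"travel": [0.0116,0,0.0016],"turn": [0,-16,0]},
  {"travel": [0.0171,0,0.0036],"turn": [0,-24,0]},
  {"travel": [0.0223,0,0.0064],"turn": [0,-32,0]},
  {"travel": [0.027,0,0.0098],"turn": [0,-40,0]},
])

```text
time: 5.0
position: [0.5983, -0.263, 0.0928]
tool_rot: [-2.882, 0.088, 1.149]
ft_force: [0.8, -0.6, 0.3]
grip_width: 0.35
grip_force: 0.0
```

>>> step_arm([
  {"travel": [0,0,0],"turn": [0,0,0]},
  {"travel": [0,0,0],"turn": [0,0,0]},
  {"travel": [0,0,0],"turn": [0,0,0]},
  {"travel": [0,0,0],"turn": [0,0,0]},
], gripper=0)

```text
time: 5.4
position: [0.5952, -0.2695, 0.0896]
tool_rot: [-2.889, 0.098, 1.151]
ft_force: [-4.4, -12.6, -5.7]
grip_width: 0.132
grip_force: 8.0
```

>>> step_arm([
  {"travel": [-0.0058,0,0.0004],"turn": [0,8,0]},
  {"travel": [-0.0116,0,0.0016],"turn": [0,16,0]},
  {"travel": [-0.0171,0,0.0036],"turn": [0,24,0]},
  {"travel": [-0.0223,0,0.0064],"turn": [0,32,0]},
  {"travel": [-0.027,0,0.0098],"turn": [0,40,0]},
])

```text
time: 5.9
position: [0.5686, -0.2676, 0.103]
tool_rot: [-3.128, 0.111, 0.083]
ft_force: [0.4, -7.3, -7.4]
grip_width: 0.135
grip_force: 8.0
```

>>> step_arm([
  {"travel": [-0.0058,0,0.0004],"turn": [0,8,0]},
  {"travel": [-0.0116,0,0.0016],"turn": [0,16,0]},
  {"travel": [-0.0171,0,0.0036],"turn": [0,24,0]},
  {"travel": [-0.0223,0,0.0064],"turn": [0,32,0]},
  {"travel": [-0.027,0,0.0098],"turn": [0,40,0]},
])

```text
time: 6.4
position: [0.5469, -0.2637, 0.0998]
tool_rot: [3.007, -0.107, 0.897]
ft_force: [-1.6, -15.1, -0.3]
grip_width: 0.183
grip_force: 7.9
```

```bash
cat >> h.py <<'E'
C=np.array([.5578,-.3136,.06]);U=np.array([.0849,.9964,0]);V=np.array([.9964,-.0849,0])
def wheels(name='top'):
    "sample hue/sat/val along the three rims; angle a deg from top, + = away from robot"
    i=ctrl.get_image(name);h=cv2.cvtColor(i,cv2.COLOR_RGB2HSV)
    for n,k in(('H',.046),('T',0),('U',-.046)):
        o=[]
        for a in range(-48,73,6):
            r=np.radians(a);p=proj(name,C+U*k+.0355*(V*np.sin(r)+[0,0,np.cos(r)]))[0]
            x=h[int(round(p[1])),int(round(p[0]))].astype(int);hh,s,v=x
            d=('7' if 135<hh<165 else '6' if 105<hh<=135 else '5' if 45<hh<80 else '4' if 24<hh<=45 else '3' if 10<hh<=24 and v>140 else '1' if 6<hh<=24 else '2') if s>85 and v>30 else ('9' if v>165 else '8' if v>75 else '0')
            o.append(d)
        print(n,'-48..72:',''.join(o[:8]),'[',o[8],']',''.join(o[9:]))
E
python3 - <<'E'
from h import *
go([.5617,-.2678,.102],-4.9)
wheels()
E
```

```text
t 6.4 pos [ 0.5469 -0.2637  0.0998] travel [0.0138 0.0031 0.0064] turn [ -1.33 -33.18   0.79] grip 0.183 F [ -1.6 -15.1  -0.3]
H -48..72: 00000444 [ 4 ] 333333222222
T -48..72: 00000899 [ 9 ] 888888887777
U -48..72: 28801110 [ 0 ] 000888888888
```

>>> step_arm([
  {"travel": [0,0,0],"turn": [0,0,0]},
  {"travel": [0,0,0],"turn": [0,0,0]},
], gripper=0.35)

```text
time: 6.65
position: [0.5478, -0.2606, 0.0991]
tool_rot: [-3.005, 0.104, -0.888]
ft_force: [-2.3, -5.0, 2.8]
grip_width: 0.27
grip_force: 2.4
```

>>> step_arm([
  {"travel": [0.0058,0,0.0004],"turn": [0,-8,0]},
  {"travel": [0.0116,0,0.0016],"turn": [0,-16,0]},
  {"travel": [0.0171,0,0.0036],"turn": [0,-24,0]},
  {"travel": [0.0223,0,0.0064],"turn": [0,-32,0]},
  {"travel": [0.0223,0,0.0064],"turn": [0,-32,0]},
])

```text
time: 7.15
position: [0.5746, -0.2589, 0.1048]
tool_rot: [-3.116, 0.083, -0.021]
ft_force: [1.6, -6.3, 1.9]
grip_width: 0.352
grip_force: 2.7
```

```bash
python3 - <<'E'
from h import *
go([.5617,-.2678,.102],-4.9)
E
```

```text
t 7.15 pos [ 0.5746 -0.2589  0.1048] travel [-0.0124  0.0096  0.0024] turn [-1.44 -0.7   1.86] grip 0.352 F [ 1.6 -6.3  1.9]
```

>>> step_arm([
  {"travel": [-0.001,0.005,0.002],"turn": [-1.4,-5,1.9]},
  {"travel": [-0.002,0.0096,0.004],"turn": [-1.4,-14,1.9]},
  {"travel": [-0.002,0.0096,0.004],"turn": [-1.4,-14,1.9]},
  {"travel": [-0.002,0.0096,0.004],"turn": [-1.4,-14,1.9]},
])

```text
time: 7.55
position: [0.5687, -0.2642, 0.0977]
tool_rot: [-3.103, 0.128, 0.363]
ft_force: [-0.5, 0.2, -0.0]
grip_width: 0.352
grip_force: 0.0
```

```bash
python3 - <<'E'
from h import *
go([.5617,-.2678,.102],-4.9);wheels()
E
```

```text
t 7.55 pos [ 0.5687 -0.2642  0.0977] travel [-0.0075  0.0041 -0.0027] turn [-0.28 13.35  0.17] grip 0.352 F [-0.5  0.2 -0. ]
H -48..72: 55555444 [ 0 ] 041000000000
T -48..72: 00000001 [ 4 ] 000000000000
U -48..72: 80000000 [ 0 ] 000000400000
```

>>> step_arm([
  {"travel": [0.001,0.004,-0.003],"turn": [0,0,0]},
  {"travel": [0.001,0.004,-0.003],"turn": [0,0,0]},
])

```text
time: 7.8
position: [0.5688, -0.271, 0.1035]
tool_rot: [-3.106, 0.134, 0.359]
ft_force: [-0.3, -0.4, -0.3]
grip_width: 0.348
grip_force: 0.0
```

>>> step_arm([
  {"travel": [0,0,0],"turn": [0,0,0]},
  {"travel": [0,0,0],"turn": [0,0,0]},
  {"travel": [0,0,0],"turn": [0,0,0]},
  {"travel": [0,0,0],"turn": [0,0,0]},
], gripper=0)

```text
time: 8.2
position: [0.5689, -0.2679, 0.1016]
tool_rot: [-3.101, 0.129, 0.364]
ft_force: [-1.0, 2.7, 3.3]
grip_width: 0.136
grip_force: 8.0
```

>>> step_arm([
  {"travel": [-0.0058,0,0.0004],"turn": [0,8,0]},
  {"travel": [-0.0116,0,0.0016],"turn": [0,16,0]},
  {"travel": [-0.0164,0,0.0033],"turn": [0,23,0]},
  {"travel": [-0.0164,0,0.0033],"turn": [0,23,0]},
])

```text
time: 8.6
position: [0.5458, -0.2661, 0.0979]
tool_rot: [-3.128, 0.137, -0.252]
ft_force: [-0.4, 3.4, -8.3]
grip_width: 0.137
grip_force: 8.0
```

>>> step_arm([
  {"travel": [0,0,0],"turn": [0,0,0]},
  {"travel": [0,0,-0.02],"turn": [0,0,0]},
  {"travel": [0,0,-0.05],"turn": [0,-8,0]},
  {"travel": [-0.03,0,-0.08],"turn": [0,-10,0]},
  {"travel": [-0.07,0,-0.08],"turn": [0,-10,0]},
], gripper=0.35)

```text
time: 9.1
position: [0.4778, -0.2631, 0.1747]
tool_rot: [-3.137, 0.126, -0.004]
ft_force: [-0.0, 0.2, 0.5]
grip_width: 0.342
grip_force: 0.0
```

```bash
python3 - <<'E'
from h import *
go([.5578,-.3136,.14],-4.9);wheels()
E
```

```text
t 9.1 pos [ 0.4778 -0.2631  0.1747] travel [0.0837 0.044  0.0349] turn [-0.12 -0.14  0.29] grip 0.342 F [-0.   0.2  0.5]
H -48..72: 14444333 [ 3 ] 333222222221
T -48..72: 00089999 [ 9 ] 888888887777
U -48..72: 21121110 [ 0 ] 000888888888
```

Hundreds now reads 3, centred. Tens next: it's at about 8.6 and needs −57°.

>>> step_arm([
  {"travel": [0.042,0.022,0.015],"turn": [0,0,0]},
  {"travel": [0.084,0.044,0.03],"turn": [0,0,0]},
  {"travel": [0.084,0.044,0.035],"turn": [0,0,0]},
  {"travel": [0.084,0.044,0.055],"turn": [0,0,0]},
  {"travel": [0.084,0.044,0.055],"turn": [0,0,0]},
], gripper=0.32)

```text
time: 9.65
position: [0.5502, -0.3121, 0.1111]
tool_rot: [-3.132, 0.132, 0.016]
ft_force: [0.2, 0.0, -1.0]
grip_width: 0.317
grip_force: 0.0
```

>>> step_arm([
  {"travel": [0.0074,0,0.0004],"turn": [0,-8,0]},
  {"travel": [0.0148,0,0.0021],"turn": [0,-16,0]},
  {"travel": [0.0219,0,0.0047],"turn": [0,-24,0]},
  {"travel": [0.0265,0,0.007],"turn": [0,-30,0]},
  {"travel": [0.0265,0,0.007],"turn": [0,-30,0]},
])

```text
time: 10.15
position: [0.5783, -0.3118, 0.1008]
tool_rot: [-2.998, 0.119, 0.824]
ft_force: [-0.1, 1.6, -1.3]
grip_width: 0.321
grip_force: 0.0
```

```bash
python3 - <<'E'
from h import *
r=np.radians(30);go(C+.042*(V*np.sin(r)+[0,0,np.cos(r)]),-4.9)
E
```

```text
t 10.15 pos [ 0.5783 -0.3118  0.1008] travel [0.0028 0.0036 0.0034] turn [-0.41 30.77  0.34] grip 0.321 F [-0.1  1.6 -1.3]
```

>>> step_arm([
  {"travel": [0.002,0.0035,0.0035],"turn": [0,0,0]},
  {"travel": [0.002,0.0035,0.0035],"turn": [0,0,0]},
])

```text
time: 10.35
position: [0.5756, -0.3195, 0.1039]
tool_rot: [-3.006, 0.129, 0.812]
ft_force: [0.3, 0.4, 0.7]
grip_width: 0.32
grip_force: 0.0
```

>>> step_arm([
  {"travel": [0,0,0],"turn": [0,0,0]},
  {"travel": [0,0,0],"turn": [0,0,0]},
  {"travel": [0,0,0],"turn": [0,0,0]},
  {"travel": [0,0,0],"turn": [0,0,0]},
], gripper=0)

```text
time: 10.75
position: [0.5764, -0.3149, 0.1043]
tool_rot: [-3.001, 0.122, 0.812]
ft_force: [0.4, 4.4, 5.2]
grip_width: 0.132
grip_force: 8.0
```

>>> step_arm([
  {"travel": [-0.0058,0,0.0004],"turn": [0,8,0]},
  {"travel": [-0.0116,0,0.0016],"turn": [0,16,0]},
  {"travel": [-0.0171,0,0.0036],"turn": [0,24,0]},
  {"travel": [-0.021,0,0.0056],"turn": [0,30,0]},
])

```text
time: 11.15
position: [0.5536, -0.313, 0.1066]
tool_rot: [-3.131, 0.132, 0.005]
ft_force: [2.4, 4.6, -9.8]
grip_width: 0.138
grip_force: 8.0
```

>>> step_arm([
  {"travel": [-0.0058,0,0.0004],"turn": [0,8,0]},
  {"travel": [-0.0116,0,0.0016],"turn": [0,16,0]},
  {"travel": [-0.0171,0,0.0036],"turn": [0,24,0]},
  {"travel": [-0.0197,0,0.0049],"turn": [0,28,0]},
  {"travel": [-0.0197,0,0.0049],"turn": [0,28,0]},
])

```text
time: 11.65
position: [0.5311, -0.3111, 0.1008]
tool_rot: [3.038, -0.132, 0.74]
ft_force: [0.3, 5.0, -1.4]
grip_width: 0.129
grip_force: 8.0
```

>>> step_arm([
  {"travel": [0,0,0],"turn": [0,0,0]},
  {"travel": [0,0,-0.02],"turn": [0,0,0]},
  {"travel": [0,0,-0.05],"turn": [0,-8,0]},
  {"travel": [-0.02,0,-0.08],"turn": [0,-16,0]},
  {"travel": [-0.06,0,-0.08],"turn": [0,-24,0]},
], gripper=0.32)

```text
time: 12.15
position: [0.4485, -0.3105, 0.1538]
tool_rot: [3.128, -0.134, 0.109]
ft_force: [1.3, 0.2, -1.0]
grip_width: 0.319
grip_force: 0.0
```

```bash
python3 - <<'E'
from h import *
go(C-.046*U+[0,0,.09],-4.9);wheels()
E
```

```text
t 12.15 pos [ 0.4485 -0.3105  0.1538] travel [0.1086 0.0397 0.0116] turn [ 0.34 -3.99 -0.01] grip 0.319 F [ 1.3  0.2 -1. ]
H -48..72: 44444333 [ 3 ] 333222222222
T -48..72: 88888887 [ 7 ] 777776666666
U -48..72: 21121110 [ 0 ] 000888888888
```

>>> step_arm([
  {"travel": [0.04,0.015,0],"turn": [0,-4,0]},
  {"travel": [0.08,0.032,0],"turn": [0,-4,0]},
  {"travel": [0.1086,0.0415,0.01],"turn": [0,-4,0]},
  {"travel": [0.1086,0.0415,0.0586],"turn": [0,-4,0]},
  {"travel": [0.1086,0.0415,0.0586],"turn": [0,-4,0]},
])

```text
time: 12.7
position: [0.5507, -0.3553, 0.0876]
tool_rot: [-3.127, 0.131, 0.022]
ft_force: [-1.8, 1.3, -1.5]
grip_width: 0.319
grip_force: 0.0
```

>>> step_arm([
  {"travel": [-0.0058,0,0.0004],"turn": [0,8,0]},
  {"travel": [-0.0116,0,0.0016],"turn": [0,16,0]},
  {"travel": [-0.0171,0,0.0036],"turn": [0,24,0]},
  {"travel": [-0.0223,0,0.0064],"turn": [0,32,0]},
  {"travel": [-0.0223,0,0.0064],"turn": [0,32,0]},
])

```text
time: 13.2
position: [0.5253, -0.3574, 0.0863]
tool_rot: [3.0, -0.14, 0.847]
ft_force: [0.0, 0.2, -0.6]
grip_width: 0.317
grip_force: 0.0
```

```bash
python3 - <<'E'
from h import *
r=np.radians(-32);go(C-.046*U+.042*(V*np.sin(r)+[0,0,np.cos(r)]),-4.9)
E
```

```text
t 13.2 pos [ 0.5253 -0.3574  0.0863] travel [ 0.0103 -0.0005 -0.0046] turn [ -0.12 -31.51  -0.42] grip 0.317 F [ 0.   0.2 -0.6]
```

>>> step_arm([
  {"travel": [0.01,0,-0.0046],"turn": [0,0,0]},
  {"travel": [0.01,0,-0.0046],"turn": [0,0,0]},
])

```text
time: 13.4
position: [0.5395, -0.3577, 0.1009]
tool_rot: [2.997, -0.128, 0.854]
ft_force: [-0.2, -0.1, 0.7]
grip_width: 0.317
grip_force: 0.0
```

>>> step_arm([
  {"travel": [0,0,0],"turn": [0,0,0]},
  {"travel": [0,0,0],"turn": [0,0,0]},
  {"travel": [0,0,0],"turn": [0,0,0]},
  {"travel": [0,0,0],"turn": [0,0,0]},
], gripper=0)

```text
time: 13.8
position: [0.5383, -0.3575, 0.0979]
tool_rot: [2.999, -0.13, 0.852]
ft_force: [3.1, -4.5, -0.6]
grip_width: 0.134
grip_force: 8.0
```

>>> step_arm([
  {"travel": [0.0058,0,0.0004],"turn": [0,-8,0]},
  {"travel": [0.0116,0,0.0016],"turn": [0,-16,0]},
  {"travel": [0.0171,0,0.0036],"turn": [0,-24,0]},
  {"travel": [0.0223,0,0.0064],"turn": [0,-32,0]},
  {"travel": [0.0223,0,0.0064],"turn": [0,-32,0]},
])

```text
time: 14.3
position: [0.5613, -0.3594, 0.1002]
tool_rot: [-3.135, 0.128, 0.021]
ft_force: [1.2, -2.8, -3.3]
grip_width: 0.135
grip_force: 8.0
```

>>> step_arm([
  {"travel": [0.0058,0,0.0004],"turn": [0,-8,0]},
  {"travel": [0.0116,0,0.0016],"turn": [0,-16,0]},
  {"travel": [0.0171,0,0.0036],"turn": [0,-24,0]},
  {"travel": [0.0223,0,0.0064],"turn": [0,-32,0]},
  {"travel": [0.0223,0,0.0064],"turn": [0,-32,0]},
])

```text
time: 14.8
position: [0.5805, -0.3611, 0.0838]
tool_rot: [-2.981, 0.121, 0.895]
ft_force: [-5.6, -3.6, -9.4]
grip_width: 0.137
grip_force: 8.0
```

>>> step_arm([
  {"travel": [0,0,0],"turn": [0,0,0]},
  {"travel": [0,0,0],"turn": [0,0,0]},
], gripper=0.32)

```text
time: 15.0
position: [0.5819, -0.3587, 0.0952]
tool_rot: [-2.984, 0.122, 0.87]
ft_force: [-0.5, 0.4, 0.3]
grip_width: 0.241
grip_force: 0.0
```

>>> step_arm([
  {"travel": [-0.0058,0,0.0004],"turn": [0,8,0]},
  {"travel": [-0.0116,0,0.0016],"turn": [0,16,0]},
  {"travel": [-0.0171,0,0.0036],"turn": [0,24,0]},
  {"travel": [-0.0223,0,0.0064],"turn": [0,32,0]},
  {"travel": [-0.0223,0,0.0064],"turn": [0,32,0]},
])

```text
time: 15.5
position: [0.5523, -0.3578, 0.1037]
tool_rot: [-3.135, 0.138, 0.017]
ft_force: [-0.7, 0.2, -0.5]
grip_width: 0.324
grip_force: 0.0
```

>>> step_arm([
  {"travel": [-0.0058,0,0.0004],"turn": [0,8,0]},
  {"travel": [-0.0116,0,0.0016],"turn": [0,16,0]},
  {"travel": [-0.0171,0,0.0036],"turn": [0,24,0]},
  {"travel": [-0.0223,0,0.0064],"turn": [0,32,0]},
  {"travel": [-0.0223,0,0.0064],"turn": [0,32,0]},
])

```text
time: 16.0
position: [0.532, -0.3565, 0.0949]
tool_rot: [3.004, -0.138, 0.846]
ft_force: [-0.4, 0.1, 0.1]
grip_width: 0.321
grip_force: 0.0
```

```bash
python3 - <<'E'
from h import *
r=np.radians(-32);go(C-.046*U+.042*(V*np.sin(r)+[0,0,np.cos(r)]),-4.9);wheels()
E
```

```text
t 16.0 pos [ 0.532  -0.3565  0.0949] travel [ 0.0002  0.001  -0.0007] turn [ -0.28 -31.43  -0.34] grip 0.321 F [-0.4  0.1  0.1]
H -48..72: 44444333 [ 3 ] 333222222222
T -48..72: 80008887 [ 7 ] 777776666666
U -48..72: 00001222 [ 2 ] 222111111000
```

>>> step_arm([
  {"travel": [0,0,0],"turn": [0,0,0]},
  {"travel": [0,0,0],"turn": [0,0,0]},
  {"travel": [0,0,0],"turn": [0,0,0]},
  {"travel": [0,0,0],"turn": [0,0,0]},
], gripper=0)

```text
time: 16.45
position: [0.5391, -0.3575, 0.0987]
tool_rot: [2.999, -0.128, 0.853]
ft_force: [0.7, -3.9, 1.3]
grip_width: 0.136
grip_force: 8.0
```

>>> step_arm([
  {"travel": [0.0058,0,0.0004],"turn": [0,-8,0]},
  {"travel": [0.0116,0,0.0016],"turn": [0,-16,0]},
  {"travel": [0.0171,0,0.0036],"turn": [0,-24,0]},
  {"travel": [0.0223,0,0.0064],"turn": [0,-32,0]},
  {"travel": [0.0223,0,0.0064],"turn": [0,-32,0]},
])

```text
time: 16.95
position: [0.562, -0.3595, 0.1006]
tool_rot: [-3.137, 0.127, 0.021]
ft_force: [0.5, -2.2, -3.9]
grip_width: 0.133
grip_force: 8.0
```

>>> step_arm([
  {"travel": [0.0058,0,0.0004],"turn": [0,-8,0]},
  {"travel": [0.0116,0,0.0016],"turn": [0,-16,0]},
  {"travel": [0.0171,0,0.0036],"turn": [0,-24,0]},
  {"travel": [0.0223,0,0.0064],"turn": [0,-32,0]},
  {"travel": [0.0223,0,0.0064],"turn": [0,-32,0]},
])

```text
time: 17.45
position: [0.5812, -0.361, 0.0841]
tool_rot: [-2.983, 0.12, 0.894]
ft_force: [-5.9, -8.2, -8.5]
grip_width: 0.135
grip_force: 8.0
```

>>> step_arm([
  {"travel": [0,0,0],"turn": [0,0,0]},
  {"travel": [0,0,0],"turn": [0,0,0]},
], gripper=0.32)

```text
time: 17.65
position: [0.5825, -0.3583, 0.0953]
tool_rot: [-2.985, 0.121, 0.87]
ft_force: [-0.3, -0.3, 0.8]
grip_width: 0.238
grip_force: 0.0
```

>>> step_arm([
  {"travel": [-0.0058,0,0.0004],"turn": [0,8,0]},
  {"travel": [-0.0116,0,0.0016],"turn": [0,16,0]},
  {"travel": [-0.0171,0,0.0036],"turn": [0,24,0]},
  {"travel": [-0.0223,0,0.0064],"turn": [0,32,0]},
  {"travel": [-0.0223,0,0.0064],"turn": [0,32,0]},
])

```text
time: 18.15
position: [0.5527, -0.3575, 0.1037]
tool_rot: [-3.135, 0.137, 0.016]
ft_force: [-1.9, -0.6, 0.2]
grip_width: 0.324
grip_force: 0.0
```

>>> step_arm([
  {"travel": [-0.0058,0,0.0004],"turn": [0,8,0]},
  {"travel": [-0.0116,0,0.0016],"turn": [0,16,0]},
  {"travel": [-0.0171,0,0.0036],"turn": [0,24,0]},
  {"travel": [-0.0223,0,0.0064],"turn": [0,32,0]},
  {"travel": [-0.0223,0,0.0064],"turn": [0,32,0]},
])

```text
time: 18.65
position: [0.5323, -0.3564, 0.0948]
tool_rot: [3.005, -0.138, 0.844]
ft_force: [-0.4, 0.6, -0.6]
grip_width: 0.319
grip_force: 0.0
```

```bash
python3 - <<'E'
from h import *
r=np.radians(-32);go(C-.046*U+.042*(V*np.sin(r)+[0,0,np.cos(r)]),-4.9);wheels()
E
```

```text
t 18.65 pos [ 0.5323 -0.3564  0.0948] travel [ 0.      0.0012 -0.001 ] turn [ -0.34 -31.36  -0.36] grip 0.319 F [-0.4  0.6 -0.6]
H -48..72: 44444333 [ 3 ] 333222222222
T -48..72: 80000887 [ 7 ] 777776666666
U -48..72: 00004444 [ 4 ] 433333322222
```

>>> step_arm([
  {"travel": [0,0,0],"turn": [0,0,0]},
  {"travel": [0,0,0],"turn": [0,0,0]},
  {"travel": [0,0,0],"turn": [0,0,0]},
  {"travel": [0,0,0],"turn": [0,0,0]},
], gripper=0)

```text
time: 19.1
position: [0.5401, -0.3576, 0.0992]
tool_rot: [2.998, -0.127, 0.855]
ft_force: [3.6, -5.0, -0.8]
grip_width: 0.134
grip_force: 8.0
```

>>> step_arm([
  {"travel": [0.0058,0,0.0004],"turn": [0,-8,0]},
  {"travel": [0.0116,0,0.0016],"turn": [0,-16,0]},
  {"travel": [0.0171,0,0.0036],"turn": [0,-24,0]},
  {"travel": [0.0223,0,0.0064],"turn": [0,-32,0]},
  {"travel": [0.0223,0,0.0064],"turn": [0,-32,0]},
])

```text
time: 19.6
position: [0.5625, -0.3596, 0.1007]
tool_rot: [-3.137, 0.127, 0.02]
ft_force: [1.0, -3.2, -5.3]
grip_width: 0.141
grip_force: 8.0
```

>>> step_arm([
  {"travel": [0.0058,0,0.0004],"turn": [0,-8,0]},
  {"travel": [0.0102,0,0.0012],"turn": [0,-14,0]},
  {"travel": [0.0102,0,0.0012],"turn": [0,-14,0]},
])

```text
time: 19.9
position: [0.57, -0.3601, 0.097]
tool_rot: [-3.1, 0.128, 0.407]
ft_force: [-3.5, -7.1, -10.8]
grip_width: 0.135
grip_force: 8.0
```

>>> step_arm([
  {"travel": [0,0,0],"turn": [0,0,0]},
  {"travel": [0,0,0],"turn": [0,0,0]},
  {"travel": [0,0,-0.02],"turn": [0,0,0]},
  {"travel": [0,0,-0.05],"turn": [0,7,0]},
  {"travel": [-0.015,-0.045,-0.05],"turn": [0,14,0]},
], gripper=0.32)

```text
time: 20.4
position: [0.5758, -0.3203, 0.1585]
tool_rot: [3.138, -0.144, 0.011]
ft_force: [0.9, -0.6, 2.3]
grip_width: 0.312
grip_force: 0.0
```

>>> step_arm([
  {"travel": [0,0,0],"turn": [0,0,0]},
  {"travel": [-0.05,0,0],"turn": [0,0,0]},
])

```text
time: 20.6
position: [0.5236, -0.304, 0.1534]
tool_rot: [-3.13, 0.119, 0.009]
ft_force: [-0.8, -1.0, 1.4]
grip_width: 0.319
grip_force: 0.0
```

```bash
python3 - <<'E'
from h import *
go(C+[.0045,0,.042],-4.9);wheels()
E
```

```text
t 20.6 pos [ 0.5236 -0.304   0.1534] travel [0.0396 0.0071 0.0511] turn [-0.5   0.36  0.54] grip 0.319 F [-0.8 -1.   1.4]
H -48..72: 00000000 [ 0 ] 000022222222
T -48..72: 00000000 [ 0 ] 000066666666
U -48..72: 04000004 [ 0 ] 500004433111
```

>>> step_arm([
  {"travel": [0.0396,0.0091,0],"turn": [0,0,0.5]},
  {"travel": [0.0396,0.0091,0.02],"turn": [0,0,0.5]},
  {"travel": [0.0396,0.0091,0.05],"turn": [0,0,0.5]},
  {"travel": [0.0396,0.0091,0.05],"turn": [0,0,0.5]},
])

```text
time: 21.05
position: [0.5578, -0.3197, 0.1012]
tool_rot: [-3.129, 0.144, 0.021]
ft_force: [-0.4, 0.3, -1.7]
grip_width: 0.317
grip_force: 0.0
```

>>> step_arm([
  {"travel": [0,0,0],"turn": [0,0,0]},
  {"travel": [0,0,0],"turn": [0,0,0]},
  {"travel": [0,0,0],"turn": [0,0,0]},
  {"travel": [0,0,0],"turn": [0,0,0]},
], gripper=0)

```text
time: 21.45
position: [0.5611, -0.3139, 0.1051]
tool_rot: [-3.123, 0.138, 0.013]
ft_force: [-1.0, 11.8, -1.8]
grip_width: 0.136
grip_force: 8.0
```

>>> step_arm([
  {"travel": [-0.0044,0,0.0002],"turn": [0,6,0]},
  {"travel": [-0.0078,0,0.0007],"turn": [0,11,0]},
  {"travel": [-0.0078,0,0.0007],"turn": [0,11,0]},
])

```text
time: 21.75
position: [0.5521, -0.3132, 0.1042]
tool_rot: [-3.12, 0.141, -0.29]
ft_force: [2.0, 11.5, -4.4]
grip_width: 0.138
grip_force: 8.0
```

>>> step_arm([
  {"travel": [0,0,0],"turn": [0,0,0]},
  {"travel": [0,0,0],"turn": [0,0,0]},
  {"travel": [0,0,-0.02],"turn": [0,0,0]},
  {"travel": [0,0,-0.06],"turn": [0,-7,0]},
  {"travel": [-0.03,0,-0.08],"turn": [0,-11,0]},
], gripper=0.32)

```text
time: 22.25
position: [0.5129, -0.3177, 0.1835]
tool_rot: [-3.137, 0.143, -0.0]
ft_force: [0.6, -0.2, 1.0]
grip_width: 0.317
grip_force: 0.0
```

>>> step_arm([
  {"travel": [-0.03,0,-0.02],"turn": [0,0,0]},
  {"travel": [-0.06,0,-0.02],"turn": [0,0,0]},
  {"travel": [-0.06,0,-0.02],"turn": [0,0,0]},
])

```text
time: 22.55
position: [0.4464, -0.3135, 0.2004]
tool_rot: [-3.138, 0.151, 0.01]
ft_force: [-0.7, -0.4, -0.0]
grip_width: 0.323
grip_force: 0.0
```

```bash
python3 - <<'E'
from h import *
go(C+[.0045,0,.042],-4.9);wheels();wheels('side')
i=ctrl.get_image('side');j=ctrl.get_image('top')
a=cv2.resize(j[230:325,400:500],None,fx=4,fy=4,interpolation=2);b=cv2.resize(i[130:225,360:460],None,fx=4,fy=4,interpolation=2)
cv2.imwrite('pics/w2.png',np.hstack([a,b])[:,:,::-1])
E
```

```text
t 22.55 pos [ 0.4464 -0.3135  0.2004] travel [ 0.1159 -0.011   0.0977] turn [-0.01  0.35 -0.62] grip 0.323 F [-0.7 -0.4 -0. ]
H -48..72: 44444333 [ 3 ] 333222222222
T -48..72: 88888877 [ 7 ] 777666666665
U -48..72: 66625555 [ 5 ] 544444433111
H -48..72: 44444131 [ 3 ] 333222220000
T -48..72: 88888077 [ 7 ] 776666606000
U -48..72: 66665555 [ 5 ] 544444410000
```

View pics/w2.png

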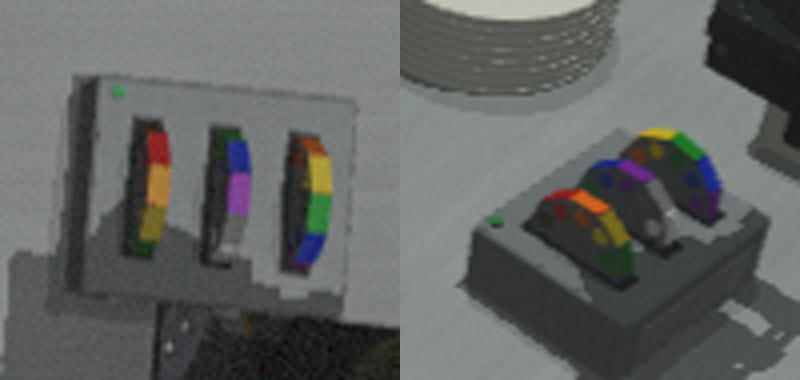

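The view shows orange, violet and green on top. Green sits about 9° short of the top, so I'll nudge the units wheel by +9°.

>>> step_arm([
  {"travel": [0.035,0.011,0],"turn": [0,0,-0.6]},
  {"travel": [0.07,0.023,0.01],"turn": [0,0,-0.6]},
  {"travel": [0.1035,0.0358,0.05],"turn": [0,0,-0.6]},
  {"travel": [0.1035,0.0358,0.096],"turn": [0,0,-0.6]},
  {"travel": [0.1035,0.0358,0.096],"turn": [0,0,-0.6]},
])

```text
time: 23.25
position: [0.5449, -0.3538, 0.0921]
tool_rot: [-3.125, 0.127, 0.027]
ft_force: [-1.3, 0.6, -1.0]
grip_width: 0.316
grip_force: 0.0
```

>>> step_arm([
  {"travel": [0,0,0],"turn": [0,0,0]},
  {"travel": [0,0,0],"turn": [0,0,0]},
  {"travel": [0,0,0],"turn": [0,0,0]},
  {"travel": [0,0,0],"turn": [0,0,0]},
], gripper=0)

```text
time: 23.65
position: [0.5492, -0.3584, 0.1036]
tool_rot: [-3.137, 0.131, 0.003]
ft_force: [0.6, -1.1, 3.9]
grip_width: 0.134
grip_force: 8.0
```

>>> step_arm([
  {"travel": [0.0044,0,0.0002],"turn": [0,-6,0]},
  {"travel": [0.0078,0,0.0007],"turn": [0,-11,0]},
  {"travel": [0.0078,0,0.0007],"turn": [0,-11,0]},
])

```text
time: 23.95
position: [0.5569, -0.3591, 0.1014]
tool_rot: [-3.114, 0.128, 0.311]
ft_force: [-0.2, -3.4, 3.6]
grip_width: 0.139
grip_force: 8.0
```

>>> step_arm([
  {"travel": [0,0,0],"turn": [0,0,0]},
  {"travel": [0,0,0],"turn": [0,0,0]},
  {"travel": [0,0,-0.02],"turn": [0,0,0]},
  {"travel": [0,0,-0.06],"turn": [0,6,0]},
  {"travel": [-0.03,0,-0.09],"turn": [0,11,0]},
], gripper=0.32)

```text
time: 24.45
position: [0.5467, -0.3549, 0.1943]
tool_rot: [-3.131, 0.124, 0.001]
ft_force: [-0.2, -1.3, 2.0]
grip_width: 0.317
grip_force: 0.0
```

>>> step_arm([
  {"travel": [-0.04,0,-0.02],"turn": [0,0,0]},
  {"travel": [-0.08,0,-0.02],"turn": [0,0,0]},
  {"travel": [-0.08,0,-0.02],"turn": [0,0,0]},
])

```text
time: 24.75
position: [0.4584, -0.3513, 0.2152]
tool_rot: [-3.136, 0.139, 0.017]
ft_force: [-0.5, -1.1, -0.4]
grip_width: 0.317
grip_force: 0.0
```

```bash
python3 - <<'E'
from h import *
wheels();wheels('side')
t=cv2.imread('pics/top0.png')[:,:,::-1]
# box from lid corners
P=[(139,242),(222,236),(228,327),(145,334)]
g=cv2.GaussianBlur(cv2.cvtColor(t,cv2.COLOR_RGB2GRAY),(3,3),0)
print(g[285,130:235:3]);print(g[225:345:3,180])
Q=np.array([onz('top',p,.097) for p in P]);print(Q.round(4),Q.mean(0).round(4),np.linalg.norm(np.diff(Q,axis=0),axis=1).round(4))
go([.555,.0,.25],0)
E
```

```text
H -48..72: 44444333 [ 3 ] 333222222221
T -48..72: 00000077 [ 7 ] 777666666665
U -48..72: 66666555 [ 5 ] 555444444331
H -48..72: 44444331 [ 3 ] 333222220000
T -48..72: 00000077 [ 7 ] 776666606000
U -48..72: 66666255 [ 5 ] 554444440100
[125 125 126 128 160 160 159 160 160 160 161 162 161 161 161 161 161 161
 161 162 162 162 161 161 161 161 162 161 163  83  75 123  58  63 123]
[127 126 127 124 126 158 160 160 161 160 161 161 160 161 161 160 161 162
 162 160 162 161 161 161 160 161 161 161 162 161 160 160 160 160 161 138
 109 110 123 123]
[[0.6275 0.4181 0.097 ]
 [0.6446 0.2291 0.097 ]
 [0.439  0.2085 0.097 ]
 [0.4202 0.3943 0.097 ]] [0.5328 0.3125 0.097 ] [0.1898 0.2066 0.1867]
t 24.85 pos [ 0.4631 -0.3505  0.2149] travel [ 0.0616 -0.3572 -0.0341] turn [-0.24  0.37 -4.86] grip 0.318 F [0.5 0.4 0.4]
```

The wheels are squarely set, and step 1 has been met with the lid shut. The box centre comes out near (0.533, 0.3125) with yaw 5.5°. Next is the pedal, pushed with the fingers closed and the tool tilted 10° away from the lid.

```bash
cat >> h.py <<'E'
B=np.array([.5335,.3135,0]);YB=5.5
def bw(x,y,z):
    r=np.radians(YB);return B+[x*np.cos(r)-y*np.sin(r),x*np.sin(r)+y*np.cos(r),z]
E
python3 - <<'E'
from h import *
print(bw(0,-.2016,.097)); print(ctrl.get_state()['joint_positions'].round(2))
go([.555,.111,.16],5.5)
E
```

```text
[0.5528225  0.11282813 0.097     ]
[ 1.08  0.23 -0.56  1.64  0.13  1.32 -1.15]
t 24.85 pos [ 0.4631 -0.3505  0.2149] travel [ 0.0528 -0.4674  0.0564] turn [ -0.25   0.36 -10.36] grip 0.318 F [0.5 0.4 0.4]
```

>>> step_arm([
  {"travel": [0.005,-0.042,0],"turn": [0,0,0]},
  {"travel": [0.01,-0.084,0],"turn": [0,0,0]},
  {"travel": [0.015,-0.126,0],"turn": [0,0,0]},
  {"travel": [0.02,-0.168,0],"turn": [0,0,0]},
  {"travel": [0.025,-0.21,0],"turn": [0,0,0]},
], gripper=0)

```text
time: 25.35
position: [0.5078, -0.1402, 0.2152]
tool_rot: [-3.132, 0.127, 0.009]
ft_force: [0.7, -0.4, 0.7]
grip_width: 0.022
grip_force: 0.0
```

>>> step_arm([
  {"travel": [0.005,-0.042,0],"turn": [0,0,0]},
  {"travel": [0.01,-0.084,0],"turn": [0,0,0]},
  {"travel": [0.015,-0.126,0],"turn": [0,0,0]},
  {"travel": [0.02,-0.168,0],"turn": [0,0,0]},
  {"travel": [0.025,-0.21,0],"turn": [0,0,0]},
])

```text
time: 25.85
position: [0.5495, 0.0672, 0.2163]
tool_rot: [-3.132, 0.128, 0.01]
ft_force: [0.3, 0.2, -0.5]
grip_width: 0.011
grip_force: 0.0
```

>>> step_arm([
  {"travel": [0.003,-0.02,0.02],"turn": [0,0,-5]},
  {"travel": [0.003,-0.047,0.056],"turn": [0,0,-10.4]},
  {"travel": [0.003,-0.047,0.056],"turn": [0,0,-10.4]},
])

```text
time: 26.15
position: [0.5521, 0.1168, 0.1562]
tool_rot: [-3.126, -0.17, 0.022]
ft_force: [-0.9, 1.0, -0.6]
grip_width: 0.006
grip_force: 0.0
```

>>> step_arm([
  {"travel": [0,0,0],"turn": [7,0,0]},
  {"travel": [0,0,0],"turn": [10,0,0]},
  {"travel": [0,0,0],"turn": [10,0,0]},
])

```text
time: 26.45
position: [0.5565, 0.1082, 0.1603]
tool_rot: [-2.957, -0.137, 0.022]
ft_force: [0.8, 0.4, 0.1]
grip_width: 0.006
grip_force: 0.0
```

```bash
python3 - <<'E'
from h import *
go([.554,.111,.115],5.5)
s=ctrl.get_state();R=Ro.from_rotvec(s['tool_rot']);print('tip',s['position']+R.apply([0,0,.014]),'down in tool',R.inv().apply([0,0,-1]),s['joint_positions'].round(2))
i=ctrl.get_image('side');j=ctrl.get_image('top')
cv2.imwrite('pics/p1.png',np.hstack([cv2.resize(j[180:350,120:300],(400,378)),cv2.resize(i[170:350,180:380],(400,378))])[:,:,::-1])
E
```

```text
t 26.45 pos [0.5565 0.1082 0.1603] travel [-0.002   0.0052  0.0451] turn [-10.4    0.35  -0.2 ] grip 0.006 F [0.8 0.4 0.1]
tip [0.55621527 0.11074378 0.14648494] down in tool [0.0064372  0.18058344 0.9835386 ] [ 0.65  0.32 -0.91  1.74  0.08  1.18 -1.74]
```

View pics/p1.png

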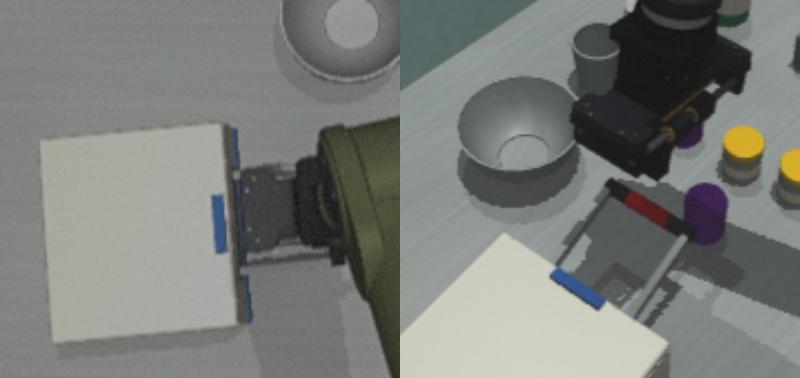

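>>> step_arm([
  {"travel": [0,0.0036,0.02],"turn": [0,0,0]},
  {"travel": [0,0.007,0.038],"turn": [0,0,0]},
  {"travel": [0,0.009,0.05],"turn": [0,0,0]},
  {"travel": [0,0.011,0.06],"turn": [0,0,0]},
  {"travel": [0,0.013,0.07],"turn": [0,0,0]},
])

```text
time: 27.05
position: [0.5559, 0.1075, 0.0904]
tool_rot: [-2.965, -0.145, 0.021]
ft_force: [-3.5, -10.6, 11.4]
grip_width: 0.005
grip_force: 6.4
```

>>> step_arm([
  {"travel": [0,0.0018,0.01],"turn": [0,0,0]},
  {"travel": [0,0.0036,0.02],"turn": [0,0,0]},
  {"travel": [0,0.0042,0.023],"turn": [0,0,0]},
  {"travel": [0,0.0042,0.023],"turn": [0,0,0]},
])

```text
time: 27.45
position: [0.5549, 0.1114, 0.0661]
tool_rot: [-2.958, -0.146, 0.022]
ft_force: [0.4, 0.5, -0.8]
grip_width: 0.009
grip_force: 0.0
```

```bash
python3 - <<'E'
from h import *
go([.554,.111,.115],5.5)
s=ctrl.get_state();R=Ro.from_rotvec(s['tool_rot']);print('tip',s['position']+R.apply([0,0,.014]))
i=ctrl.get_image('side')
cv2.imwrite('pics/p2.png',i[100:450,100:560,::-1])
E
```

```text
t 27.45 pos [0.5549 0.1114 0.0661] travel [-0.0013 -0.0085 -0.0482] turn [-10.36   0.34   0.15] grip 0.009 F [ 0.4  0.5 -0.8]
tip [0.5546221  0.11392194 0.05229321]
```

View pics/p2.png

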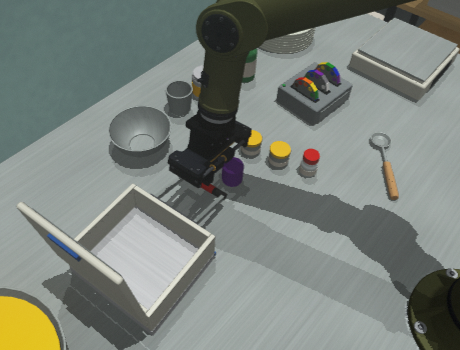

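The lid is open. I'll press 5 mm more for certainty, lift off and move on to the tubs.

>>> step_arm([
  {"travel": [0,0.0009,0.005],"turn": [0,0,0]},
  {"travel": [0,0.0012,0.007],"turn": [0,0,0]},
  {"travel": [0,0.0012,0.007],"turn": [0,0,0]},
])

```text
time: 27.8
position: [0.5553, 0.1127, 0.0636]
tool_rot: [-2.958, -0.148, 0.022]
ft_force: [-11.7, -5.7, 33.6]
grip_width: 0.006
grip_force: 16.7
```

>>> step_arm([
  {"travel": [0,-0.0018,-0.01],"turn": [0,0,0]},
  {"travel": [0,-0.008,-0.045],"turn": [0,0,0]},
  {"travel": [0,-0.012,-0.09],"turn": [-8,0,0]},
  {"travel": [0,0.02,-0.12],"turn": [-10.4,0,0]},
  {"travel": [0,0.06,-0.13],"turn": [-10.4,0,0]},
])

```text
time: 28.3
position: [0.5657, 0.0356, 0.181]
tool_rot: [3.136, 0.174, 0.005]
ft_force: [0.7, -0.5, -0.3]
grip_width: 0.004
grip_force: 0.0
```

>>> step_arm([
  {"travel": [0,0.04,0],"turn": [0,0,0]},
  {"travel": [0,0.08,0],"turn": [0,0,0]},
  {"travel": [0,0.08,0],"turn": [0,0,0]},
], gripper=0.75)

```text
time: 28.6
position: [0.5718, -0.0576, 0.1755]
tool_rot: [3.135, 0.141, -0.01]
ft_force: [0.4, -1.1, -0.8]
grip_width: 0.194
grip_force: 0.0
```

```bash
python3 - <<'E'
from h import *
t=ctrl.get_image('top');s=ctrl.get_image('side')
T=[b for b in blobs(t,18,34,90,60,60) if b[0][0]>200 and b[0][1]>210];S=[b for b in blobs(s,18,34,150,60) if b[0][0]>320];print(T,S)
for a in T:
  for b in S:
    x,r=tri(a[0],b[0])
    if r<3: print('tub',x.round(4),r.round(2))
R=[b for b in blobs(s,0,6,120,50,30)];print('red side',R)
for nm,X in(('bar down',bw(0,-.2016,.043)),('lid tip',bw(0,.095+.190*np.sin(.1797),.085+.19*np.cos(.1797)))):print(nm,X.round(3),proj('side',X),proj('top',X))
go([.5658,-.0572,.1],5.5)
cv2.imwrite('pics/t1.png',np.hstack([cv2.resize(t[200:360,100:420],(480,240)),cv2.resize(s[180:400,60:380],(320,240))])[:,:,::-1])
E
```

```text
[(array([438.2, 281.2]), np.int32(91))] [(array([413.3, 186.4]), np.int32(42)), (array([351.3, 238.1]), np.int32(265)), (array([379.8, 249.4]), np.int32(284))]
tub [ 0.5465 -0.2698  0.0855] 2.23
red side [(array([411., 256.]), np.int32(203)), (array([303.2, 284.2]), np.int32(163))]
bar down [0.553 0.113 0.043] [[306.22740815 284.92823632]] [[273.415675   277.95401449]]
lid tip [0.521 0.442 0.272] [[165.1347371  338.94735064]] [[ 96.33867575 286.93676259]]
t 28.7 pos [ 0.5715 -0.0507  0.1758] travel [-0.0059  0.006   0.0758] turn [-0.04  0.33  0.06] grip 0.283 F [-0.1  1.1 -0.1]
```

View pics/t1.png

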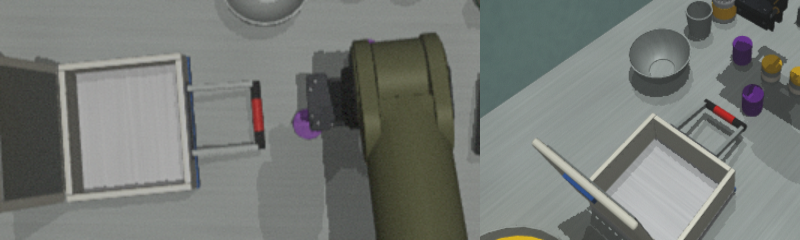

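The lid stands fully open and the tubs haven't moved (side view (351,238) and (380,249)). I'll grasp tub 1.

>>> step_arm([
  {"travel": [-0.006,0.006,0.04],"turn": [0,0,0]},
  {"travel": [-0.006,0.006,0.075],"turn": [0,0,0]},
  {"travel": [-0.006,0.006,0.075],"turn": [0,0,0]},
  {"travel": [-0.006,0.006,0.075],"turn": [0,0,0]},
])

```text
time: 29.1
position: [0.5657, -0.0551, 0.1014]
tool_rot: [-3.137, -0.159, 0.01]
ft_force: [0.8, -0.0, 0.7]
grip_width: 0.648
grip_force: 0.0
```

```bash
python3 - <<'E'
from h import *
go([.5658,-.0572,.027],5.5)
E
```

```text
t 29.1 pos [ 0.5657 -0.0551  0.1014] travel [0.0003 0.0021 0.0744] turn [-0.05  0.35  0.32] grip 0.648 F [ 0.8 -0.   0.7]
```

>>> step_arm([
  {"travel": [0,0.002,0.01],"turn": [0,0,0]},
  {"travel": [0,0.002,0.04],"turn": [0,0,0]},
  {"travel": [0,0.002,0.065],"turn": [0,0,0]},
  {"travel": [0,0.002,0.074],"turn": [0,0,0]},
  {"travel": [0,0.002,0.074],"turn": [0,0,0]},
])

```text
time: 29.6
position: [0.5653, -0.0592, 0.0267]
tool_rot: [3.137, 0.155, -0.01]
ft_force: [-0.5, 0.0, 1.0]
grip_width: 0.749
grip_force: 0.0
```

>>> step_arm([
  {"travel": [0,0,0],"turn": [0,0,0]},
  {"travel": [0,0,0],"turn": [0,0,0]},
  {"travel": [0,0,0],"turn": [0,0,0]},
  {"travel": [0,0,0],"turn": [0,0,0]},
], gripper=0, force=25)

```text
time: 30.0
position: [0.5664, -0.0592, 0.0282]
tool_rot: [3.137, 0.155, -0.006]
ft_force: [-0.1, 0.9, 4.9]
grip_width: 0.54
grip_force: 25.0
```

>>> step_arm([
  {"travel": [0,0,-0.03],"turn": [0,0,0]},
  {"travel": [0,0,-0.07],"turn": [0,0,0]},
  {"travel": [0,0,-0.11],"turn": [0,0,0]},
  {"travel": [0,0,-0.15],"turn": [0,0,0]},
  {"travel": [0,0,-0.15],"turn": [0,0,0]},
])

```text
time: 30.5
position: [0.5698, -0.0594, 0.1829]
tool_rot: [3.134, 0.154, 0.006]
ft_force: [0.3, -0.2, -0.8]
grip_width: 0.545
grip_force: 25.0
```

```bash
python3 - <<'E'
from h import *
go(bw(.045,-.03,.15),5.5)
E
```

```text
t 30.5 pos [ 0.5698 -0.0594  0.1829] travel [ 0.0453 -0.3446  0.0316] turn [ 0.24 -0.22  0.14] grip 0.545 F [ 0.3 -0.2 -0.8]
```

>>> step_arm([
  {"travel": [0.005,-0.038,0],"turn": [0,0,0]},
  {"travel": [0.01,-0.076,0],"turn": [0,0,0]},
  {"travel": [0.015,-0.114,0],"turn": [0,0,0]},
  {"travel": [0.02,-0.152,0],"turn": [0,0,0]},
  {"travel": [0.025,-0.19,0],"turn": [0,0,0]},
])

```text
time: 31.0
position: [0.5718, 0.133, 0.1756]
tool_rot: [3.136, 0.154, -0.011]
ft_force: [0.0, -0.1, -1.9]
grip_width: 0.546
grip_force: 25.0
```

>>> step_arm([
  {"travel": [0.005,-0.038,0],"turn": [0,0,0]},
  {"travel": [0.01,-0.076,0],"turn": [0,0,0]},
  {"travel": [0.015,-0.114,0],"turn": [0,0,0]},
  {"travel": [0.02,-0.154,0.03],"turn": [0,0,0]},
  {"travel": [0.02,-0.154,0.03],"turn": [0,0,0]},
])

```text
time: 31.5
position: [0.5717, 0.2939, 0.1418]
tool_rot: [-3.135, -0.17, 0.022]
ft_force: [-1.8, -0.4, -1.8]
grip_width: 0.546
grip_force: 25.0
```

```bash
python3 - <<'E'
from h import *
go(bw(.045,-.03,.049),5.5)
E
```

```text
t 31.5 pos [0.5717 0.2939 0.1418] travel [0.01   0.0071 0.0926] turn [-0.14  0.78  0.71] grip 0.546 F [-1.8 -0.4 -1.8]
```

>>> step_arm([
  {"travel": [0.01,0.007,0.01],"turn": [0,0.7,0]},
  {"travel": [0.01,0.007,0.04],"turn": [0,0.7,0]},
  {"travel": [0.01,0.007,0.07],"turn": [0,0.7,0]},
  {"travel": [0.01,0.007,0.086],"turn": [0,0.7,0]},
  {"travel": [0.01,0.007,0.091],"turn": [0,0.7,0]},
])

```text
time: 32.0
position: [0.587, 0.2786, 0.0529]
tool_rot: [3.136, 0.151, 0.006]
ft_force: [-0.3, 0.1, -2.2]
grip_width: 0.543
grip_force: 25.0
```

>>> step_arm([
  {"travel": [0,0,0.001],"turn": [0,0,0]},
  {"travel": [0,0,0.001],"turn": [0,0,0]},
])

```text
time: 32.2
position: [0.5882, 0.2814, 0.0556]
tool_rot: [-3.137, -0.154, -0.013]
ft_force: [0.1, -0.6, -1.5]
grip_width: 0.543
grip_force: 25.0
```

```bash
python3 - <<'E'
from h import *
go(bw(.045,-.03,.049),5.5)
E
```

```text
t 32.2 pos [0.5882 0.2814 0.0556] travel [-0.0064 -0.0072  0.0065] turn [ 0.01 -0.48  0.12] grip 0.543 F [ 0.1 -0.6 -1.5]
```

>>> step_arm([
  {"travel": [-0.005,-0.005,0.003],"turn": [0,0,0]},
  {"travel": [-0.005,-0.005,0.006],"turn": [0,0,0]},
  {"travel": [-0.005,-0.005,0.007],"turn": [0,0,0]},
  {"travel": [-0.005,-0.005,0.007],"turn": [0,0,0]},
])

```text
time: 32.6
position: [0.5814, 0.2869, 0.0482]
tool_rot: [-3.137, -0.156, -0.01]
ft_force: [-3.3, 1.4, 3.8]
grip_width: 0.541
grip_force: 25.0
```

>>> step_arm([
  {"travel": [0,0,0],"turn": [0,0,0]},
  {"travel": [0,0,0],"turn": [0,0,0]},
  {"travel": [0,0,0],"turn": [0,0,0]},
], gripper=0.7)

```text
time: 32.9
position: [0.5821, 0.2851, 0.0471]
tool_rot: [3.137, 0.154, 0.01]
ft_force: [0.9, -0.0, 1.4]
grip_width: 0.677
grip_force: 0.0
```

>>> step_arm([
  {"travel": [0,0,-0.02],"turn": [0,0,0]},
  {"travel": [0,0,-0.06],"turn": [0,0,0]},
  {"travel": [0,0,-0.1],"turn": [0,0,0]},
  {"travel": [0,0,-0.13],"turn": [0,0,0]},
  {"travel": [0,0.04,-0.13],"turn": [0,0,0]},
])

```text
time: 33.4
position: [0.5847, 0.2543, 0.1832]
tool_rot: [-3.129, -0.17, -0.022]
ft_force: [0.9, 0.6, 0.1]
grip_width: 0.698
grip_force: 0.0
```

>>> step_arm([
  {"travel": [-0.01,0.04,0],"turn": [0,0,0]},
  {"travel": [-0.02,0.08,0],"turn": [0,0,0]},
  {"travel": [-0.03,0.12,0],"turn": [0,0,0]},
  {"travel": [-0.03,0.16,0],"turn": [0,0,0]},
  {"travel": [-0.03,0.16,0],"turn": [0,0,0]},
], gripper=0.75)

```text
time: 33.9
position: [0.5718, 0.0748, 0.1766]
tool_rot: [3.133, 0.137, 0.009]
ft_force: [-0.4, -0.7, 1.0]
grip_width: 0.747
grip_force: 0.0
```

```bash
python3 - <<'E'
from h import *
t=ctrl.get_image('top');s=ctrl.get_image('side')
T=[b for b in blobs(t,18,34,90,60,60) if b[0][0]>110];S=[b for b in blobs(s,18,34,150,60) if b[0][1]<400];print(T,S)
for a in T:
  for b in S:
    x,r=tri(a[0],b[0])
    if r<3:
      d=x-B;c,q=np.cos(np.radians(YB)),np.sin(np.radians(YB));print('tub',x.round(4),r.round(2),'box',(c*d[0]+q*d[1]).round(3),(c*d[1]-q*d[0]).round(3))
go([.4959,-.0752,.15],5.5)
cv2.imwrite('pics/t2.png',np.hstack([cv2.resize(t[200:360,100:420],(480,240)),cv2.resize(s[180:400,60:380],(320,240))])[:,:,::-1])
E
```

```text
[(array([371.6, 191.5]), np.int32(79)), (array([198.9, 263.9]), np.int32(350)), (array([438.1, 281.6]), np.int32(84)), (array([352.4, 303.2]), np.int32(344))] [(array([379.8, 249.2]), np.int32(281)), (array([236.3, 321.8]), np.int32(437))]
tub [0.5813 0.2853 0.0669] 0.13 box 0.045 -0.033
tub [ 0.4958 -0.075   0.0476] 0.48 box -0.075 -0.383
t 34.0 pos [0.571  0.082  0.1772] travel [-0.0898  0.1493  0.0267] turn [ 0.06 -0.36 -0.06] grip 0.748 F [-0.   0.8 -0.2]
```

View pics/t2.png

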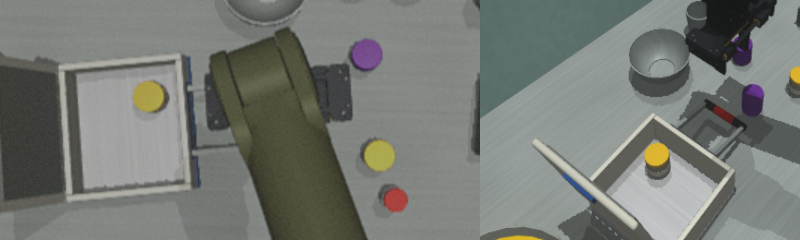

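Tub 1 stands upright in the box at box (45, −33) mm with its lid about 67 mm up, as expected. Tub 2 hasn't moved.

>>> step_arm([
  {"travel": [-0.023,0.037,0],"turn": [0,0,0]},
  {"travel": [-0.045,0.075,0],"turn": [0,0,0]},
  {"travel": [-0.068,0.112,0.01],"turn": [0,0,0]},
  {"travel": [-0.09,0.149,0.027],"turn": [0,0,0]},
  {"travel": [-0.09,0.149,0.067],"turn": [0,0,0]},
])

```text
time: 34.5
position: [0.4969, -0.0795, 0.1115]
tool_rot: [3.131, 0.143, 0.017]
ft_force: [0.9, -0.1, -0.5]
grip_width: 0.75
grip_force: 0.0
```

>>> step_arm([
  {"travel": [0,0,0],"turn": [0,0,0]},
  {"travel": [0,0,0],"turn": [0,0,0]},
])

```text
time: 34.7
position: [0.4965, -0.0711, 0.1101]
tool_rot: [-3.136, -0.16, -0.009]
ft_force: [0.4, 0.1, 0.3]
grip_width: 0.75
grip_force: 0.0
```

```bash
python3 - <<'E'
from h import *
go([.4959,-.0752,.027],5.5)
E
```

```text
t 34.7 pos [ 0.4965 -0.0711  0.1101] travel [-0.0015  0.0042  0.083 ] turn [-0.06 -0.34  0.34] grip 0.75 F [0.4 0.1 0.3]
```

>>> step_arm([
  {"travel": [-0.001,0.003,0.01],"turn": [0,0,0]},
  {"travel": [-0.001,0.003,0.045],"turn": [0,0,0]},
  {"travel": [-0.001,0.003,0.07],"turn": [0,0,0]},
  {"travel": [-0.001,0.003,0.083],"turn": [0,0,0]},
  {"travel": [-0.001,0.003,0.083],"turn": [0,0,0]},
])

```text
time: 35.2
position: [0.4957, -0.0754, 0.0259]
tool_rot: [-3.137, -0.157, -0.007]
ft_force: [1.1, 0.8, 0.5]
grip_width: 0.749
grip_force: 0.0
```

>>> step_arm([
  {"travel": [0,0,0],"turn": [0,0,0]},
  {"travel": [0,0,0],"turn": [0,0,0]},
  {"travel": [0,0,0],"turn": [0,0,0]},
  {"travel": [0,0,0],"turn": [0,0,0]},
], gripper=0)

```text
time: 35.6
position: [0.4971, -0.0764, 0.028]
tool_rot: [3.137, 0.155, 0.013]
ft_force: [-0.6, 1.5, 4.6]
grip_width: 0.544
grip_force: 25.0
```

>>> step_arm([
  {"travel": [0,0,-0.03],"turn": [0,0,0]},
  {"travel": [0,0,-0.07],"turn": [0,0,0]},
  {"travel": [0,0,-0.11],"turn": [0,0,0]},
  {"travel": [0,0,-0.15],"turn": [0,0,0]},
  {"travel": [0,0,-0.15],"turn": [0,0,0]},
])

```text
time: 36.1
position: [0.4987, -0.077, 0.1824]
tool_rot: [3.133, 0.154, 0.025]
ft_force: [0.8, 0.5, -0.5]
grip_width: 0.544
grip_force: 25.0
```

```bash
python3 - <<'E'
from h import *
go(bw(-.045,-.033,.15),5.5)
E
```

```text
t 36.1 pos [ 0.4987 -0.077   0.1824] travel [ 0.0274 -0.3525  0.0308] turn [ 0.33 -0.89  0.13] grip 0.544 F [ 0.8  0.5 -0.5]
```

>>> step_arm([
  {"travel": [0.003,-0.038,0],"turn": [0,0,0]},
  {"travel": [0.006,-0.076,0],"turn": [0,0,0]},
  {"travel": [0.009,-0.114,0],"turn": [0,0,0]},
  {"travel": [0.012,-0.152,0],"turn": [0,0,0]},
  {"travel": [0.015,-0.19,0],"turn": [0,0,0]},
])

```text
time: 36.6
position: [0.4906, 0.1151, 0.1761]
tool_rot: [3.136, 0.154, 0.009]
ft_force: [0.8, -0.5, -1.8]
grip_width: 0.546
grip_force: 25.0
```

>>> step_arm([
  {"travel": [0.003,-0.038,0],"turn": [0,0,0]},
  {"travel": [0.006,-0.076,0],"turn": [0,0,0]},
  {"travel": [0.009,-0.114,0],"turn": [0,0,0]},
  {"travel": [0.012,-0.16,0.03],"turn": [0,0,0]},
  {"travel": [0.012,-0.16,0.03],"turn": [0,0,0]},
])

```text
time: 37.1
position: [0.4833, 0.2803, 0.1435]
tool_rot: [-3.134, -0.169, -0.001]
ft_force: [-0.6, -0.3, -1.6]
grip_width: 0.548
grip_force: 25.0
```

>>> step_arm([
  {"travel": [0,0,0],"turn": [0,0,0]},
  {"travel": [0,0,0],"turn": [0,0,0]},
])

```text
time: 37.3
position: [0.488, 0.2732, 0.1463]
tool_rot: [3.136, 0.153, 0.009]
ft_force: [0.6, 0.3, -0.8]
grip_width: 0.543
grip_force: 25.0
```

```bash
python3 - <<'E'
from h import *
go(bw(-.045,-.033,.0485),5.5)
E
```

```text
t 37.3 pos [0.488  0.2732 0.1463] travel [ 0.0036 -0.0029  0.0978] turn [ 0.11 -0.33  0.09] grip 0.543 F [ 0.6  0.3 -0.8]
```

>>> step_arm([
  {"travel": [0.003,-0.003,0.01],"turn": [0,0,0]},
  {"travel": [0.003,-0.003,0.045],"turn": [0,0,0]},
  {"travel": [0.003,-0.003,0.075],"turn": [0,0,0]},
  {"travel": [0.003,-0.003,0.088],"turn": [0,0,0]},
  {"travel": [0.003,-0.003,0.092],"turn": [0,0,0]},
])

```text
time: 37.8
position: [0.4908, 0.2763, 0.0534]
tool_rot: [3.136, 0.152, 0.007]
ft_force: [-0.0, -0.2, -2.2]
grip_width: 0.55
grip_force: 25.0
```

>>> step_arm([
  {"travel": [0,0,0.002],"turn": [0,0,0]},
  {"travel": [0,0,0.004],"turn": [0,0,0]},
  {"travel": [0,0,0.006],"turn": [0,0,0]},
  {"travel": [0,0,0.006],"turn": [0,0,0]},
])

```text
time: 38.2
position: [0.4914, 0.2779, 0.0493]
tool_rot: [3.138, 0.155, 0.011]
ft_force: [0.2, -0.1, -1.1]
grip_width: 0.546
grip_force: 25.0
```

>>> step_arm([
  {"travel": [0,0,0.0015],"turn": [0,0,0]},
  {"travel": [0,0,0.0015],"turn": [0,0,0]},
])

```text
time: 38.4
position: [0.4915, 0.2781, 0.0481]
tool_rot: [3.137, 0.155, 0.012]
ft_force: [-1.5, -1.3, 3.6]
grip_width: 0.544
grip_force: 25.0
```

>>> step_arm([
  {"travel": [0,0,0],"turn": [0,0,0]},
  {"travel": [0,0,0],"turn": [0,0,0]},
  {"travel": [0,0,0],"turn": [0,0,0]},
], gripper=0.7)

```text
time: 38.7
position: [0.4911, 0.2778, 0.0472]
tool_rot: [3.137, 0.155, 0.01]
ft_force: [-0.0, -0.9, -0.2]
grip_width: 0.681
grip_force: 0.0
```

>>> step_arm([
  {"travel": [0,0,-0.02],"turn": [0,0,0]},
  {"travel": [0,0,-0.06],"turn": [0,0,0]},
  {"travel": [0,0,-0.1],"turn": [0,0,0]},
  {"travel": [0,0,-0.13],"turn": [0,0,0]},
  {"travel": [0.02,0.04,-0.13],"turn": [0,0,0]},
])

```text
time: 39.2
position: [0.5126, 0.2483, 0.1829]
tool_rot: [-3.131, -0.173, -0.022]
ft_force: [0.5, 0.3, 0.1]
grip_width: 0.701
grip_force: 0.0
```

>>> step_arm([
  {"travel": [0.02,0.04,0],"turn": [0,0,0]},
  {"travel": [0.04,0.08,0],"turn": [0,0,0]},
  {"travel": [0.06,0.125,0],"turn": [7,0,0]},
  {"travel": [0.06,0.125,0],"turn": [10,0,0]},
  {"travel": [0.06,0.125,0],"turn": [10,0,0]},
], gripper=0.45)

```text
time: 39.7
position: [0.5875, 0.1159, 0.1766]
tool_rot: [-2.964, -0.133, 0.005]
ft_force: [-1.0, -0.4, -0.1]
grip_width: 0.462
grip_force: 0.0
```

```bash
python3 - <<'E'
from h import *
t=ctrl.get_image('top');s=ctrl.get_image('side')
T=[b for b in blobs(t,18,34,90,60,60) if 110<b[0][0]<240];S=[b for b in blobs(s,18,34,150,60) if b[0][1]<400 and b[0][0]<300];print(T,S)
for a in T:
  for b in S:
    x,r=tri(a[0],b[0])
    if r<3:
      d=x-B;c,q=np.cos(np.radians(YB)),np.sin(np.radians(YB));print('tub',x.round(4),r.round(2),'box',(c*d[0]+q*d[1]).round(3),(c*d[1]-q*d[0]).round(3))
print(blobs(s,0,6,120,50,30)); wheels('side')
g=bw(0,-.2016,.0);print(g,'bar',onz('side',[b for b in blobs(s,0,6,120,50,30)][-1][0],.045))
st=ctrl.get_state();R=Ro.from_rotvec(st['tool_rot']);print('grasp',st['position']+R.apply([0,0,-.005]),'tip',st['position']+R.apply([0,0,.014]),'down',R.inv().apply([0,0,-1]).round(3))
go([.555,.112,.15],5.5)
cv2.imwrite('pics/t3.png',np.hstack([cv2.resize(t[200:360,100:420],(480,240)),cv2.resize(s[180:400,60:380],(320,240))])[:,:,::-1])
E
```

```text
[(array([198.9, 263.9]), np.int32(350)), (array([201.2, 303.2]), np.int32(356))] [(array([236.3, 321.9]), np.int32(439)), (array([272.1, 347.3]), np.int32(485))]
tub [0.5813 0.2854 0.0666] 0.14 box 0.045 -0.033
tub [0.4903 0.2766 0.0659] 0.2 box -0.047 -0.033
[(array([411.1, 256.1]), np.int32(203)), (array([303.5, 284.7]), np.int32(166))]
H -48..72: 44444333 [ 3 ] 333222220000
T -48..72: 88888877 [ 7 ] 776666606080
U -48..72: 66666255 [ 5 ] 554444440100
[0.5528225  0.11282813 0.        ] bar [0.55657636 0.11748236 0.045     ]
grasp [0.5851188  0.12316449 0.18303642] tip [0.58489854 0.12644877 0.16432372] down [-0.006  0.173  0.985]
t 39.85 pos [0.5851 0.124  0.1781] travel [-0.0313  0.0136  0.026 ] turn [-9.97 -0.32  0.38] grip 0.453 F [-0.2  0.3  0.4]
```

View pics/t3.png

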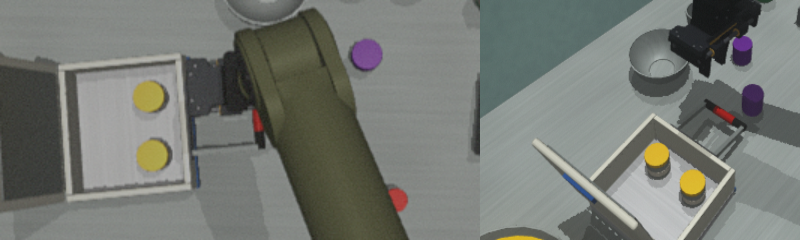

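Both tubs stand upright in the box at box (45, −33) and (−47, −33) mm, and the code still reads 3-7-5. Next I'll pinch the bar.

>>> step_arm([
  {"travel": [-0.03,0.01,0.02],"turn": [0,0,0]},
  {"travel": [-0.0305,0.0165,0.065],"turn": [0,0,0]},
  {"travel": [-0.0305,0.0165,0.065],"turn": [0,0,0]},
  {"travel": [-0.0305,0.0165,0.065],"turn": [0,0,0]},
])

```text
time: 40.25
position: [0.5559, 0.1162, 0.1115]
tool_rot: [-2.963, -0.153, 0.005]
ft_force: [0.5, -0.0, 0.9]
grip_width: 0.45
grip_force: 0.0
```

```bash
python3 - <<'E'
from h import *
go([.5555,.1164,.038],5.5)
E
```

```text
t 40.25 pos [0.5559 0.1162 0.1115] travel [-0.0008  0.0125  0.0724] turn [-9.99 -0.31  0.43] grip 0.45 F [ 0.5 -0.   0.9]
```

>>> step_arm([
  {"travel": [0,0.005,0.03],"turn": [0,0,0]},
  {"travel": [0,0.01,0.055],"turn": [0,0,0]},
  {"travel": [0,0.0125,0.072],"turn": [0,0,0]},
  {"travel": [0,0.0125,0.072],"turn": [0,0,0]},
  {"travel": [0,0.0125,0.072],"turn": [0,0,0]},
])

```text
time: 40.75
position: [0.5581, 0.1148, 0.0391]
tool_rot: [-2.963, -0.149, 0.001]
ft_force: [-0.8, 1.3, 0.2]
grip_width: 0.452
grip_force: 0.0
```

>>> step_arm([
  {"travel": [0,0,0],"turn": [0,0,0]},
  {"travel": [0,0,0],"turn": [0,0,0]},
  {"travel": [0,0,0],"turn": [0,0,0]},
  {"travel": [0,0,0],"turn": [0,0,0]},
  {"travel": [0,0,0],"turn": [0,0,0]},
], gripper=0, force=20)

```text
time: 41.25
position: [0.5574, 0.1191, 0.0397]
tool_rot: [-2.957, -0.151, -0.0]
ft_force: [-0.7, 9.7, 2.6]
grip_width: 0.177
grip_force: 20.0
```

```bash
python3 - <<'E'
from h import *
go([.5555,.1164,.038],5.5)
E
```

```text
t 41.25 pos [0.5574 0.1191 0.0397] travel [-0.0022  0.0027  0.0012] turn [-10.33  -0.51   0.34] grip 0.177 F [-0.7  9.7  2.6]
```

>>> step_arm([
  {"travel": [0,0.0002,-0.0039],"turn": [0,0,0]},
  {"travel": [0,0.0003,-0.0079],"turn": [0,0,0]},
  {"travel": [0,0.0002,-0.0118],"turn": [0,0,0]},
  {"travel": [0,0,-0.0157],"turn": [0,0,0]},
  {"travel": [0,-0.0004,-0.0197],"turn": [0,0,0]},
])

```text
time: 41.75
position: [0.5576, 0.116, 0.058]
tool_rot: [-2.957, -0.152, -0.001]
ft_force: [4.2, 11.5, -6.7]
grip_width: 0.174
grip_force: 20.0
```

>>> step_arm([
  {"travel": [0,-0.0005,-0.0039],"turn": [0,0,0]},
  {"travel": [0,-0.0012,-0.0079],"turn": [0,0,0]},
  {"travel": [0,-0.0022,-0.0118],"turn": [0,0,0]},
  {"travel": [0,-0.0032,-0.0157],"turn": [0,0,0]},
  {"travel": [0,-0.0042,-0.0197],"turn": [0,0,0]},
])

```text
time: 42.25
position: [0.5577, 0.1156, 0.0781]
tool_rot: [-2.958, -0.151, -0.002]
ft_force: [4.7, 9.1, -7.0]
grip_width: 0.172
grip_force: 20.0
```

```bash
python3 - <<'E'
from h import *
go([.5555,.1164,.09],5.5)
s=ctrl.get_image('side')
cv2.imwrite('pics/c1.png',s[100:450,60:520,::-1])
E
```

```text
t 42.25 pos [0.5577 0.1156 0.0781] travel [-0.002  -0.0031 -0.0116] turn [-10.26  -0.55   0.33] grip 0.172 F [ 4.7  9.1 -7. ]
```

View pics/c1.png

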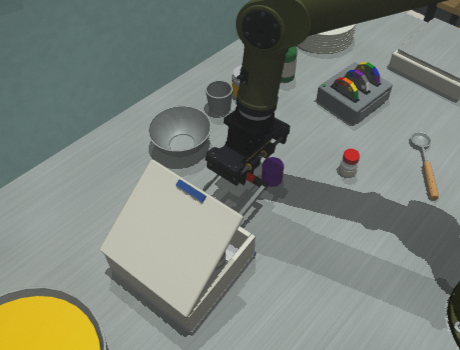

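The lid is following the bar and is about three quarters shut. I'll ease it up the rest of the way.

>>> step_arm([
  {"travel": [0,-0.0011,-0.0035],"turn": [0,0,0]},
  {"travel": [0,-0.002,-0.007],"turn": [0,0,0]},
  {"travel": [0,-0.0032,-0.0105],"turn": [0,0,0]},
  {"travel": [0,-0.0045,-0.0135],"turn": [0,0,0]},
  {"travel": [0,-0.005,-0.0155],"turn": [0,0,0]},
])

```text
time: 42.8
position: [0.5575, 0.1177, 0.0943]
tool_rot: [-2.959, -0.151, -0.002]
ft_force: [4.2, 9.7, -7.3]
grip_width: 0.177
grip_force: 20.0
```

>>> step_arm([
  {"travel": [0,-0.0003,-0.0015],"turn": [0,0,0]},
  {"travel": [0,-0.0006,-0.003],"turn": [0,0,0]},
  {"travel": [0,-0.0006,-0.003],"turn": [0,0,0]},
])

```text
time: 43.1
position: [0.5574, 0.1184, 0.0975]
tool_rot: [-2.958, -0.151, -0.002]
ft_force: [4.1, 9.9, -4.8]
grip_width: 0.176
grip_force: 20.0
```

```bash
python3 - <<'E'
from h import *
go([.5555,.1164,.09],5.5)
E
```

```text
t 43.1 pos [0.5574 0.1184 0.0975] travel [-0.0022  0.0031  0.0071] turn [-10.29  -0.57   0.35] grip 0.176 F [ 4.1  9.9 -4.8]
```

>>> step_arm([
  {"travel": [0,-0.0004,-0.002],"turn": [0,0,0]},
  {"travel": [0,-0.0008,-0.004],"turn": [0,0,0]},
  {"travel": [0,-0.0008,-0.004],"turn": [0,0,0]},
])

```text
time: 43.4
position: [0.5565, 0.1181, 0.0993]
tool_rot: [-2.958, -0.151, 0.0]
ft_force: [6.8, 12.2, -19.0]
grip_width: 0.176
grip_force: 20.0
```

```bash
python3 - <<'E'
from h import *
go([.5555,.1164,.09],5.5)
t=cv2.imread('pics/side0.png')[:,:,::-1];s=ctrl.get_image('side');print('bar',blobs(s,0,6,120,50,20))
cv2.imwrite('pics/c2.png',np.hstack([s[240:430,150:340],t[240:430,150:340]])[:,:,::-1].repeat(2,0).repeat(2,1))
E
```

```text
t 43.4 pos [0.5565 0.1181 0.0993] travel [-0.0012  0.0032  0.0088] turn [-10.31  -0.49   0.34] grip 0.176 F [  6.8  12.2 -19. ]
bar [(array([411., 256.]), np.int32(203)), (array([309.3, 272.2]), np.int32(61))]
```

View pics/c2.png

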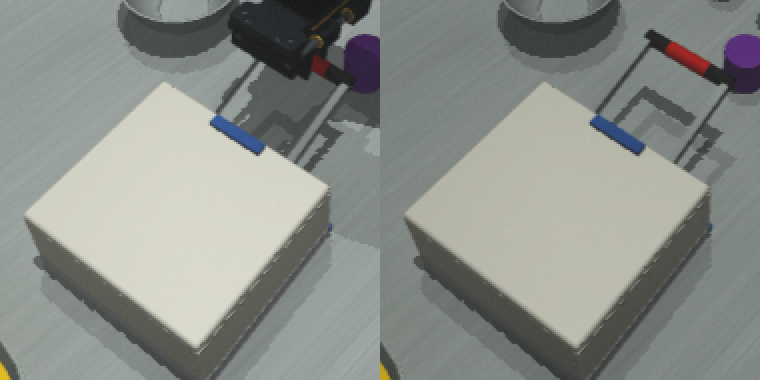

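The lid is shut and the pedal is at its stop, with the wrist force risen to 19 N. The view matches the start. I'll ease the load, release and lift clear.

>>> step_arm([
  {"travel": [0,0.0015,0.0015],"turn": [0,0,0]},
  {"travel": [0,0.0015,0.0015],"turn": [0,0,0]},
])

```text
time: 43.65
position: [0.5565, 0.1181, 0.0991]
tool_rot: [-2.956, -0.151, 0.001]
ft_force: [3.9, 12.1, -8.3]
grip_width: 0.179
grip_force: 20.0
```

>>> step_arm([
  {"travel": [0,0,0],"turn": [0,0,0]},
  {"travel": [0,0,0],"turn": [0,0,0]},
  {"travel": [0,0,0],"turn": [0,0,0]},
  {"travel": [0,0,0],"turn": [0,0,0]},
], gripper=0.45)

```text
time: 44.05
position: [0.5571, 0.1117, 0.099]
tool_rot: [-2.965, -0.146, 0.003]
ft_force: [0.2, 0.5, -0.3]
grip_width: 0.422
grip_force: 0.0
```

>>> step_arm([
  {"travel": [0,-0.0018,-0.01],"turn": [0,0,0]},
  {"travel": [0,-0.006,-0.035],"turn": [0,0,0]},
  {"travel": [0,-0.012,-0.07],"turn": [0,0,0]},
  {"travel": [0,-0.015,-0.11],"turn": [0,0,0]},
  {"travel": [0,-0.015,-0.11],"turn": [0,0,0]},
])

```text
time: 44.55
position: [0.56, 0.1087, 0.216]
tool_rot: [-2.965, -0.147, -0.011]
ft_force: [-0.1, 0.6, 0.2]
grip_width: 0.453
grip_force: 0.0
```

>>> step_arm([
  {"travel": [0,0.04,0],"turn": [0,0,0]},
  {"travel": [0,0.08,0],"turn": [0,0,0]},
  {"travel": [0,0.08,0],"turn": [0,0,0]},
])

```text
time: 44.85
position: [0.5649, 0.0216, 0.1945]
tool_rot: [-2.968, -0.132, 0.005]
ft_force: [-0.7, -0.7, -0.6]
grip_width: 0.452
grip_force: 0.0
```

```bash
python3 - <<'E'
from h import *
go([.5555,.1164,.09],5.5)
s=ctrl.get_image('side');t=ctrl.get_image('top');print('side bar (start 303.2,268.4)',blobs(s,0,6),'top bar (269.7,275.2)',blobs(t,0,6));wheels();wheels('side')
E
```

```text
t 44.85 pos [0.5649 0.0216 0.1945] travel [-0.0015 -0.0761  0.1191] turn [-9.76 -0.28 -0.42] grip 0.452 F [-0.7 -0.7 -0.6]
side bar (start 303.2,268.4) [(array([411.3, 254.8]), np.int32(157)), (array([303.2, 268.5]), np.int32(159))] top bar (269.7,275.2) [(array([268.3, 274.3]), np.int32(71))]
H -48..72: 44444333 [ 3 ] 333222222221
T -48..72: 88888877 [ 7 ] 777666666665
U -48..72: 66666555 [ 5 ] 555444444331
H -48..72: 44444331 [ 3 ] 333222220000
T -48..72: 88888077 [ 7 ] 776666600000
U -48..72: 66666255 [ 5 ] 554444440100
```

```bash
python3 -c "
from bench import ctrl
print(ctrl.close_job())"
```

```text
the job is handed in; nothing more can be done
None
```

The job is handed in at about 45 s of the 210 s: the wheels read 3-7-5, both yellow-lidded tubs (the only two present) were upright in the box at my last look before closing, the pedal is fully up with the lid shut, and no bystander was touched; the verdict itself was not shown to me.

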